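# Scan a lacquered sheet with a pen gauge and hold the reading

### The job

Take the orange coating-thickness pen out of its leaning cradle, set its sprung white tip on the green dot of the gold lacquered sheet and, with the pen upright and the tip pressed lightly about half way in, slide it along the black line to the red ring without lifting it off. Stop on the ring and hold the pen there, still, upright and lightly pressed, so that the reading can settle: the program finishes while the robot is holding it there, with the pen not put down. Do not press hard, and leave the white sheet and everything else on the bench alone.

Things in the scene. Friction and masses are not known exactly. Their poses are not given: they have to be found in the camera images.
- pen: Loose pen gauge, about 0.12 kg, 135 mm long. Orange flat-sided barrel, 28 (x) by 24 mm (y), 30 to 135 mm above the origin, black grip band at 73 to 107 mm; steel nose, 15 mm across, at 12 to 30 mm; white sprung tip below. Origin: end of the tip when fully out; z runs along the axis to the top. It starts in the cradle, y level, its top leaning 25 degrees to the cradle's -x (roughly to the robot).
- pen_grip (a point): Centre of the pen's rubber grip band, on the axis 95 mm above the pen's origin and 40 mm below its top end; a good place to grip across the 24 mm flats (along the pen's y). Axes as the pen.
- pen_tip (a point): Rounded end (10 mm across) of the white sprung tip: the point that touches the sheet. It moves up the pen's axis as the spring gives.
- pen_spring (a joint): How far the sprung tip is pressed into the pen, m: 0 fully out, 0.008 bottomed. It takes about 0.8 N to start and 0.4 N more per mm (2.4 N half way in, 4 N when nearly bottomed).
- cradle: Fixed dark desk cradle: base 105 by 74 by 14 mm with a leaning trough, open at the top. The pen's shoulder rests on two ledges inside; the walls cover the pen up to 65 mm above its origin (about 80 mm above the bench), the rest stands free. The pen draws out along its own axis and is clear after 70 mm. Origin: under the base's middle; at yaw 0 its -x side faces the robot.
- gold_sample: Fixed sample plate, 176 by 104 mm, with a gold lacquered sheet, 150 by 90 mm, whose level top is 16 mm above the origin (centre of the underside). x runs along the sheet's length and the black scan line, which crosses the middle from the green dot (x = -50 mm) to the red ring (+50 mm). Steel clips 1.5 mm high hold the short edges, 66 mm and more from the middle.
- scan_start (a point): Centre of the green dot (20 mm across) on the gold sheet's top, where the scan begins. Axes as gold_sample.
- scan_end (a point): Centre of the red ring (15 mm inside, 24 mm outside) on the gold sheet's top, 100 mm from the green dot, where the pen is held at the end. Axes as gold_sample.
- white_sample: A second, fixed sample plate of the same size and marks with a white sheet; not part of this job. Origin and axes as gold_sample.
- can: Bystander: dark red drinks can, 66 mm across, 116 mm high. Origin under its centre.
- flask: Bystander: conical glass flask, 88 mm across, 136 mm high. Origin under its centre.
- bottle: Bystander: amber bottle, 60 mm across, 200 mm high. Origin under its centre.
- petri: Bystander: closed clear dish, 93 mm across, 16 mm high. Origin under its centre.
- zero_plate: Bystander: bare steel disc, 48 mm across, 8 mm high. Origin under its centre.
- caliper: Bystander: caliper lying flat, 215 mm long (its y), 13 mm high, its jaws reach 50 mm to its -x. Origin under the middle of its beam.
- marker: Bystander: marker lying flat, 121 mm long (its x, from -50 to +71 mm), 13 mm thick.
Not all that is in view belongs to the job. What is shaped like the pen but blue or pink is not meant.

How it is judged:
By the outcome, as a careful person would: the job done as asked, in the order asked, and still so for the second after the job is handed in, while the arm keeps its last pose, push and grip.
It also fails if it takes over 54 s, if anything falls off the work surface, if the arm or the gripper's body presses on something with over 40 N, if the wrist force passes 120 N, or if a joint passes its speed limit or range.

### The arm

A 7-joint arm with a two-finger parallel gripper is mounted at the origin on the work surface. World frame = base frame: x ahead of the robot, y to its left, z up, the work surface at z = 0. Lengths are in mm, angles in rad, forces in N, time in s.
With the tool pointing down it reaches from about 350 to 900 mm from the base axis. Payload 19.9 kg.
Tool frame: the origin (TCP) lies at the very end of the fingers, on their centre line; the grasp point (between the pads) lies 19 mm behind it (pinch_z is the distance from the TCP to the grasp point, in mm); z points along the fingers, y is the direction in which the jaws open and shut (so a half turn about z gives the same grasp; the last joint's range is limited). The gripper opens to 85 mm and grips with 20 to 120 N. Pads are 22 mm wide; open, the fingers measure 114 mm over their backs; the gripper's body (76 mm by 85 mm) begins 54 mm behind the grasp point. The pads swing forward as they close: fully open they stand 13 mm farther back than shut.
Start: joints at [-1.177, 0.417, -0.01, 1.614, 0.005, 1.111, -0.053], TCP at [263.822, 566.568, 231.26] pointing down, gripper open.
Joint ranges: [-2.81, 2.81], [-0.39, 2.02], [-1.27, 1.25], [0.06, 2.57], [-1.19, 4.33], [0.19, 2], [-2.82, 2.82]. Speed limits (rad/s): [1.89, 1.89, 2.39, 2.39, 3.01, 3.01, 3.01].

### API

Orientations are given as a unit quaternion [x, y, z, w].
In Python, from workcell import observe, capture, hand_in, search_frame, outline_of, place_of, pinch_z gives the robot as it stands.
- The arm moves only by the tool play_rows, never from a script. Its argument "moves" is a list of rows, each an object of numbers: "tx", "ty", "tz": the shift along the tool's x, y, z in m; "ax", "ay", "az": the turn, a rotation vector about the tool's x, y, z in degrees; "claw": the finger opening in m, from 0 to 0.0854. A call has 1 to 20 rows; each row shifts and turns the commanded pose from where the row before left it, along the tool's axes as they then stand; what a row does not reach is not made up. A row lasts 1/10 s, in which the tool goes at most 50 mm and 8.59 degrees, less where a joint would pass 70% of its speed; a pose out of reach is approached as far as the arm can. A call with a gripper value outside its range is refused whole. The fingers move at their own pace and stop on an object; "squeeze" is the grip in N (left out, the last holds). Time passes only in rows, so rows that do not move let the fingers close. It gives the time, the measured TCP pose, the force and the opening at its end, in the units of the state.
- observe(): the state, without advancing time (a new reading comes with each control period).
- capture(name): name is "side" or "top" or "wrist"; returns a dict with "pixels" (384x512x3 uint8, red, green, blue), "camera_matrix" (3x3 intrinsics, pixels), "rvec" (rotation vector, rad) and "tvec" (3), from world to camera coordinates, as OpenCV has them. Camera axes: x right, y down, z forward; pixel columns grow to the right and rows downward; lengths in mm; the calibration is good to about 2 mm. A picture is of the moment at which its call begins. There is no depth.
- hand_in(): hands the job in, once; it reports no verdict.
Trained networks look in a picture, given as the dict that the camera call returned (one of the last four; its "shot" number tells which), for a name from the list of things; names that differ only in an ending like _2 or _b are one class to them, and where a whole thing is asked for, a point or a joint stands for the part that bears it (a point fixed in the world has none). Each returns a list of dicts, best first, with "p" (0 to 1); they miss things now and then, are a little off and sometimes report something else, mostly with a low value. They report only what shows in the picture. A call takes as long as a camera call. They do not tell look-alikes from the thing itself.
- search_frame(picture, thing): "xyz" ([x, y, z] in mm, in world coordinates, good to about 4 mm: the middle of the surface that is visible of it).
- outline_of(picture, thing): "pixels" (384x512 bool, what is visible of it).
- place_of(picture, thing): "xyz" ([x, y, z] in mm, in world coordinates, good to about 4 mm: a listed point, or the origin of a listed thing).
The state is a dict: "t": time; "q": joint angles; "qd": joint speeds; "effort": joint torques, N m; "eef_pos": TCP position; "eef_rot": TCP orientation; "wrist_force": force on the tool from outside, world axes, zero at the start; "wrist_torque": the same for the moment, N m; "width": finger opening in mm.
Only numpy, scipy, OpenCV 4.12 (cv2) and the standard library are available. Lean on these libraries where they do the work, as an engineer would, in place of code of your own. Each camera call takes 0.05 s, during which the arm holds its last target.

## Working session

There is one attempt and no reset: what is moved stays moved. The work goes in short steps, Python scripts to look and compute and a tool call to move; the robot and the scene stay as the last step left them, time stands still between calls to the robot, and variables do not carry over. Pictures are saved under pics/ and viewed, and the job is handed in when it is done.

Besides the shell and the picture viewer there is one more tool, called in YAML: its name, and indented under it one key for each argument. play_rows: Moves the arm, as the interface text tells. Its arguments: {"type":"object","properties":{"moves":{"type":"array"},"squeeze":{"type":"number"}},"required":["moves"]}

```bash
mkdir -p pics; ls
cat > h.py <<'E'
import numpy as np, cv2
from scipy.spatial.transform import Rotation as R
from workcell import *
def shot(n,f,scale=1.5):
    c=capture(n); im=cv2.cvtColor(c["pixels"],cv2.COLOR_RGB2BGR)
    cv2.imwrite("pics/%s.png"%f,cv2.resize(im,None,fx=scale,fy=scale,interpolation=cv2.INTER_CUBIC)); return c
def proj(c,p):
    return cv2.projectPoints(np.array(p,float).reshape(-1,1,3),np.array(c["rvec"],float),np.array(c["tvec"],float),np.array(c["camera_matrix"],float),None)[0].reshape(-1,2)
def ray(c,px,z):
    K=np.array(c["camera_matrix"]);Rm=cv2.Rodrigues(np.array(c["rvec"],float))[0];t=np.array(c["tvec"],float)
    o=-Rm.T@t; px=np.atleast_2d(px); d=(Rm.T@np.linalg.inv(K)@np.c_[px,np.ones(len(px))].T).T
    return o+d*((z-o[2])/d[:,2])[:,None]
E
python3 - <<'E'
from h import *
np.set_printoptions(precision=1,suppress=True)
s=observe();print(s, pinch_z)
for n in ("top","side"):
    c=shot(n,n+"0")
    for th in ("pen","pen_grip","pen_tip","cradle","gold_sample","scan_start","scan_end","white_sample"):
        print(n,th,[(round(r["p"],2),np.array(r["xyz"])) for r in place_of(c,th)[:3]])
E
```

```text
pics
{'t': 0.0, 'q': array([-1.2,  0.4, -0. ,  1.6,  0. ,  1.1, -0.1]), 'qd': array([-0.,  0., -0., -0., -0.,  0., -0.]), 'effort': array([ -0. , -86.4,   0.7, -43.5,   0. ,   0. ,  -0. ]), 'eef_pos': array([263.7, 566.3, 230.6]), 'eef_rot': array([ 0.2,  1. , -0. , -0. ]), 'wrist_force': array([ 0. ,  0.3, -0.4]), 'wrist_torque': array([0., 0., 0.]), 'width': 85.24949294148477} 18.700000000000003
top pen [(0.95, array([156.7, 357.5,  11.3])), (0.52, array([815.5, 254.8,  13.6])), (0.5, array([584.4, 231.8,  24.8]))]
top pen_grip [(0.69, array([717.5, 271.9,   7.1])), (0.69, array([200.8, 274.5,  15. ]))]
top pen_tip [(0.19, array([617.4, 457.6,   0.8]))]
top cradle [(0.8, array([566.8, 229.8,  -3.1])), (0.67, array([546.3, 224.4, 107.3]))]
top gold_sample [(0.88, array([587.4,   7.3,  -1.6])), (0.29, array([ 356.2, -196.3,   -3. ]))]
top scan_start [(0.77, array([538.4,  -3.4,  18.4])), (0.44, array([ 763.8, -117.6,   -0.8]))]
top scan_end [(0.87, array([640.5,  13.5,  13.1]))]
top white_sample [(0.66, array([346. , 372.2,   1.9])), (0.63, array([ 551. , -268.8,    3.7]))]
side pen [(0.86, array([587.2, 236.1,  22.3])), (0.82, array([810.8, 254.7,  14.8]))]
side pen_grip [(0.71, array([714.9, 267. ,  11.5])), (0.66, array([548.8, 222.8, 111.8]))]
side pen_tip []
side cradle [(0.82, array([568.8, 232.6,   1.4]))]
side gold_sample [(0.78, array([588.9,  11.2,  -1.6])), (0.53, array([637.2,  15.7,  20. ]))]
side scan_start [(0.9, array([539.2,   2.1,  13.9])), (0.21, array([ 766.3, -113.3,    0.6]))]
side scan_end [(0.91, array([637.2,  14.7,  18.1]))]
side white_sample [(0.71, array([ 549.5, -269.6,   -1. ]))]
```

View pics/top0.png

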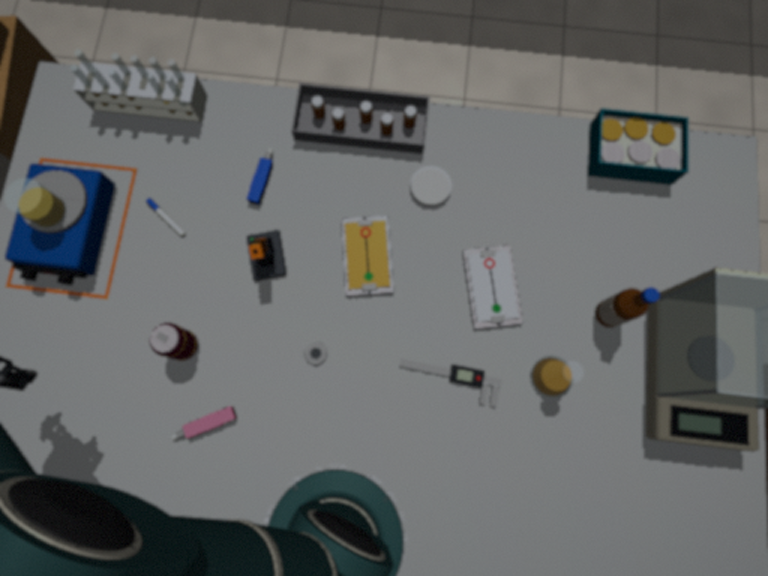

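View pics/side0.png

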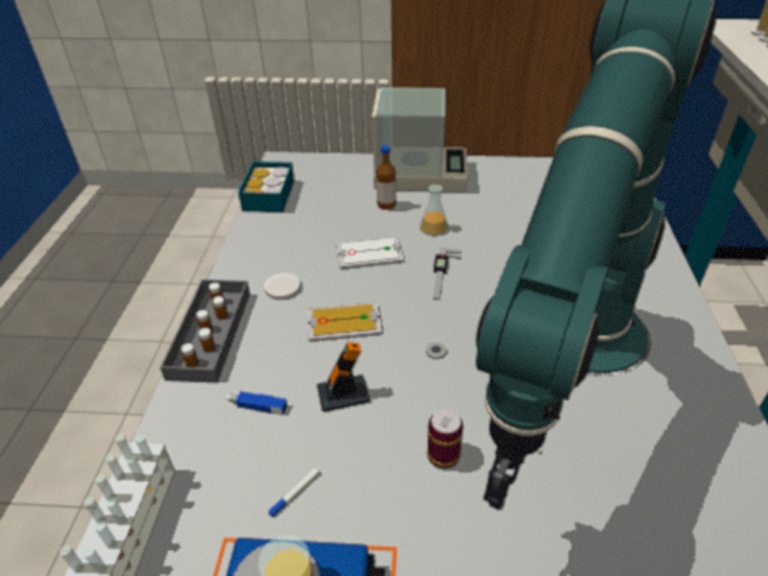

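Run:
```python
from h import *
np.set_printoptions(precision=3,suppress=True)
s=observe();print(R.from_quat(s["eef_rot"]).as_matrix(), s['q'])
for n,b in (("top",(150,130,140,80)),("side",(190,190,80,90))):
    c=capture(n);x,y,w,h=b
    im=cv2.cvtColor(c["pixels"],cv2.COLOR_RGB2BGR)[y:y+h,x:x+w]
    cv2.imwrite("pics/crop_%s.png"%n,cv2.resize(im,None,fx=5 if n=="top" else 6,fy=5 if n=="top" else 6,interpolation=cv2.INTER_CUBIC))
    m=outline_of(c,"cradle")
    for r in m[:2]:
        ys,xs=np.nonzero(r["pixels"]);print(n,r["p"],xs.min(),xs.max(),ys.min(),ys.max())
    for yaw in (0,8,14,20):
        Rz=R.from_euler("z",yaw,degrees=True)
        base=Rz.apply([[-52.5,-37,14],[52.5,-37,14],[52.5,37,14],[-52.5,37,14]])+[568,231,0]
        print(yaw,((proj(c,base)-[x,y])*(5 if n=="top" else 6)).round(0).tolist())
```

```text
[[-0.907  0.422  0.   ]
 [ 0.422  0.907 -0.   ]
 [-0.    -0.    -1.   ]] [-1.176  0.417 -0.01   1.614  0.005  1.111 -0.053]
top 0.87 164 190 153 186
0 [[174.0, 273.0], [199.0, 120.0], [89.0, 107.0], [62.0, 260.0]]
8 [[186.0, 266.0], [189.0, 112.0], [77.0, 114.0], [72.0, 268.0]]
14 [[195.0, 260.0], [180.0, 107.0], [69.0, 121.0], [81.0, 274.0]]
20 [[202.0, 252.0], [171.0, 103.0], [61.0, 127.0], [90.0, 278.0]]
side 0.72 212 245 248 273
0 [[324.0, 375.0], [134.0, 367.0], [113.0, 475.0], [311.0, 484.0]]
8 [[315.0, 365.0], [124.0, 378.0], [121.0, 486.0], [321.0, 472.0]]
14 [[307.0, 358.0], [117.0, 386.0], [129.0, 494.0], [327.0, 463.0]]
20 [[299.0, 352.0], [111.0, 395.0], [138.0, 500.0], [332.0, 454.0]]
```

View pics/crop_top.png

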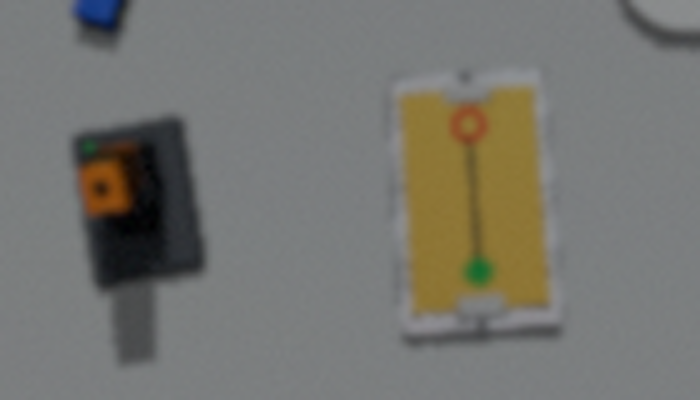

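View pics/crop_side.png

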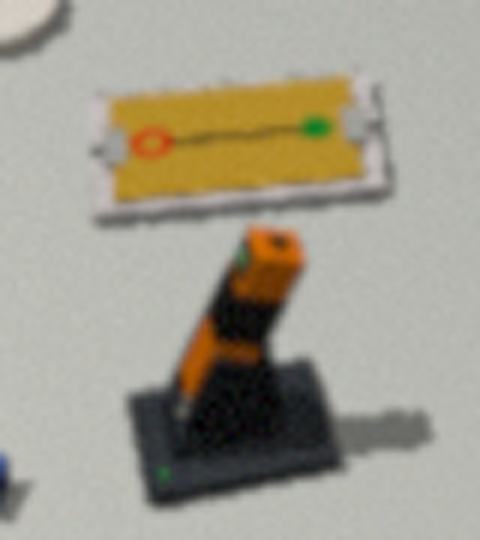

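```bash
cat >> h.py <<'E'
def pen_rot(psi,tilt):
    p=np.radians(psi);t=np.radians(tilt)
    d=np.array([-np.sin(t)*np.cos(p),-np.sin(t)*np.sin(p),np.cos(t)])
    y=np.array([-np.sin(p),np.cos(p),0]); z=-d; return np.c_[np.cross(y,z),y,z]
def plan(pos,Rt,n=None):
    """pos TCP target; decouple: prints world-> tool constant rows (n), rotation & translation uniform"""
    s=observe();R0=R.from_quat(s["eef_rot"]);d=R0.inv()*R.from_matrix(Rt);rv=np.degrees(d.as_rotvec())
    dp=np.array(pos)-s["eef_pos"]
    n=n or int(np.ceil(max(np.linalg.norm(rv)/8,np.linalg.norm(dp)/40)))
    print("rows",n,"rot/row",(rv/n).round(3),"total rot",rv.round(2)," dp",dp.round(1),"tool0",R0.inv().apply(dp).round(1),"toolEnd",np.array(Rt).T.dot(dp).round(1))
    return n
E
python3 - <<'E'
from h import *
plan([510,212,192],pen_rot(17,25))
E
```

```text
rows 11 rot/row [-0.833 -2.17  -3.753] total rot [ -9.16 -23.86 -41.28]  dp [ 246.2 -354.6  -39.3] tool0 [-372.9 -217.5   39.3] toolEnd [-102.8 -411.1   91.3]
```

play_rows:
  moves:
    - {"tx": -0.034, "ty": -0.0198, "tz": 0.0036, "claw": 0.0854}
    - {"tx": -0.034, "ty": -0.0198, "tz": 0.0036}
    - {"tx": -0.034, "ty": -0.0198, "tz": 0.0036}
    - {"tx": -0.034, "ty": -0.0198, "tz": 0.0036}
    - {"tx": -0.034, "ty": -0.0198, "tz": 0.0036}
    - {"tx": -0.034, "ty": -0.0198, "tz": 0.0036}
    - {"tx": -0.034, "ty": -0.0198, "tz": 0.0036}
    - {"tx": -0.034, "ty": -0.0198, "tz": 0.0036}
    - {"tx": -0.034, "ty": -0.0198, "tz": 0.0036}
    - {"tx": -0.034, "ty": -0.0198, "tz": 0.0036}
    - {"tx": -0.034, "ty": -0.0198, "tz": 0.0036}
    - {"ax": -1.53, "ay": -3.98, "az": -6.88}
    - {"ax": -1.53, "ay": -3.98, "az": -6.88}
    - {"ax": -1.53, "ay": -3.98, "az": -6.88}
    - {"ax": -1.53, "ay": -3.98, "az": -6.88}
    - {"ax": -1.53, "ay": -3.98, "az": -6.88}
    - {"ax": -1.53, "ay": -3.98, "az": -6.88}
    - {}
    - {}

```text
schema error: expected keys tx, ty, tz, ax, ay, az, claw
```

Run:
```python
from h import *
np.set_printoptions(precision=3,suppress=True)
s=observe();print(s['t'],s['eef_pos'],R.from_quat(s["eef_rot"]).as_matrix(), s['q'],s['wrist_force'])
plan([510,212,192],pen_rot(17,25))
c=shot("wrist","w1")
print(c["camera_matrix"])
for th in ("pen","pen_grip","cradle","gold_sample","scan_start","scan_end"):
    print(th,[(round(r["p"],2),np.array(r["xyz"])) for r in place_of(c,th)[:3]])
c=shot("top","t1"); 
for th in ("pen","pen_grip","cradle"):
    print(th,[(round(r["p"],2),np.array(r["xyz"])) for r in place_of(c,th)[:3]])
```

```text
1.1 [263.791 566.574 231.265] [[-0.907  0.422  0.   ]
 [ 0.422  0.907 -0.   ]
 [-0.    -0.    -1.   ]] [-1.177  0.417 -0.01   1.614  0.005  1.111 -0.053] [ 0.075 -0.404 -0.866]
rows 11 rot/row [-0.833 -2.17  -3.753] total rot [ -9.16 -23.86 -41.28]  dp [ 246.2 -354.6  -39.3] tool0 [-372.9 -217.5   39.3] toolEnd [-102.8 -411.1   91.3]
[[334.437   0.    255.657]
 [  0.    334.437 182.028]
 [  0.      0.      1.   ]]
pen [(0.97, array([152.2, 356.9,  12. ]))]
pen_grip [(0.83, array([200.5, 271.7,  14.3]))]
cradle []
gold_sample []
scan_start []
scan_end []
pen [(0.77, array([156.6, 356.4,  12.5])), (0.66, array([813.9, 254.9,  11.2])), (0.48, array([588.9, 231.2,  26.4]))]
pen_grip [(0.72, array([546.1, 227.3, 109.6])), (0.69, array([203.2, 272.2,  13.8])), (0.6, array([722.4, 273.2,  11.6]))]
cradle []
```

View pics/w1.png

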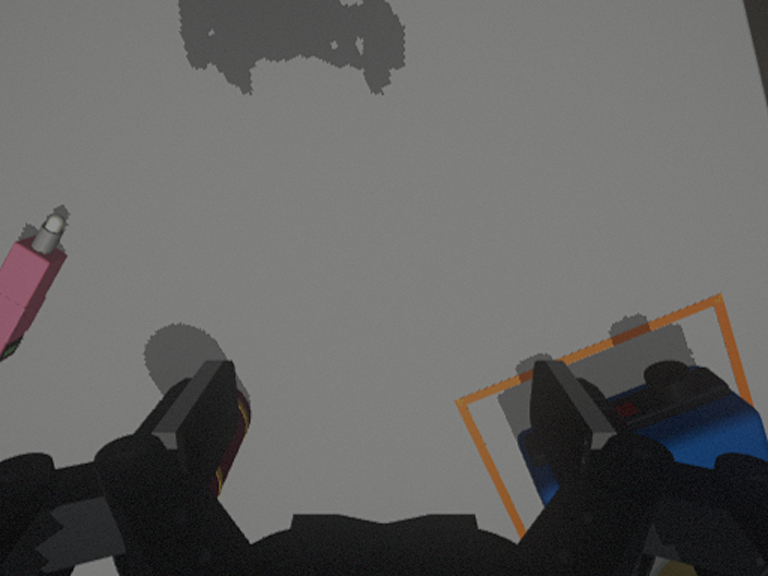

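The picture from the wrist shows the pink decoy, the can behind the left finger and the mat; the cradle is out of view. Every key must be given, so I resend.

play_rows:
  moves:
    - {"tx": -0.034, "ty": -0.0198, "tz": 0.0036, "ax": 0, "ay": 0, "az": 0, "claw": 0.0854}
    - {"tx": -0.034, "ty": -0.0198, "tz": 0.0036, "ax": 0, "ay": 0, "az": 0, "claw": 0.0854}
    - {"tx": -0.034, "ty": -0.0198, "tz": 0.0036, "ax": 0, "ay": 0, "az": 0, "claw": 0.0854}
    - {"tx": -0.034, "ty": -0.0198, "tz": 0.0036, "ax": 0, "ay": 0, "az": 0, "claw": 0.0854}
    - {"tx": -0.034, "ty": -0.0198, "tz": 0.0036, "ax": 0, "ay": 0, "az": 0, "claw": 0.0854}
    - {"tx": -0.034, "ty": -0.0198, "tz": 0.0036, "ax": 0, "ay": 0, "az": 0, "claw": 0.0854}
    - {"tx": -0.034, "ty": -0.0198, "tz": 0.0036, "ax": 0, "ay": 0, "az": 0, "claw": 0.0854}
    - {"tx": -0.034, "ty": -0.0198, "tz": 0.0036, "ax": 0, "ay": 0, "az": 0, "claw": 0.0854}
    - {"tx": -0.034, "ty": -0.0198, "tz": 0.0036, "ax": 0, "ay": 0, "az": 0, "claw": 0.0854}
    - {"tx": -0.034, "ty": -0.0198, "tz": 0.0036, "ax": 0, "ay": 0, "az": 0, "claw": 0.0854}
    - {"tx": -0.034, "ty": -0.0198, "tz": 0.0036, "ax": 0, "ay": 0, "az": 0, "claw": 0.0854}
    - {"tx": 0, "ty": 0, "tz": 0, "ax": -1.53, "ay": -3.98, "az": -6.88, "claw": 0.0854}
    - {"tx": 0, "ty": 0, "tz": 0, "ax": -1.53, "ay": -3.98, "az": -6.88, "claw": 0.0854}
    - {"tx": 0, "ty": 0, "tz": 0, "ax": -1.53, "ay": -3.98, "az": -6.88, "claw": 0.0854}
    - {"tx": 0, "ty": 0, "tz": 0, "ax": -1.53, "ay": -3.98, "az": -6.88, "claw": 0.0854}
    - {"tx": 0, "ty": 0, "tz": 0, "ax": -1.53, "ay": -3.98, "az": -6.88, "claw": 0.0854}
    - {"tx": 0, "ty": 0, "tz": 0, "ax": -1.53, "ay": -3.98, "az": -6.88, "claw": 0.0854}
    - {"tx": 0, "ty": 0, "tz": 0, "ax": 0, "ay": 0, "az": 0, "claw": 0.0854}

```text
t: 3.45
eef_pos: [509.8, 210.4, 191.3]
eef_rot: [-0.145, 0.965, 0.032, 0.214]
wrist_force: [0.9, 0.4, -0.2]
width: 85.5
```

Run:
```python
from h import *
np.set_printoptions(precision=3,suppress=True)
s=observe();print(s['t'],s['eef_pos'],R.from_quat(s["eef_rot"]).as_matrix(), s['q'],s['wrist_force'])
plan([510,212,192],pen_rot(17,25))
c=shot("wrist","w2")
np.save("w2.npy",c,allow_pickle=True)
for th in ("pen","pen_grip","cradle","gold_sample","scan_start","scan_end"):
    print(th,[(round(r["p"],2),np.array(r["xyz"])) for r in place_of(c,th)[:3]])
```

```text
3.45 [509.782 210.374 191.292] [[-0.866 -0.294  0.405]
 [-0.267  0.956  0.124]
 [-0.423 -0.001 -0.906]] [-0.575  0.144  0.089  2.164  0.173  0.409  1.236] [ 0.868  0.412 -0.219]
rows 1 rot/row [0.024 0.042 0.122] total rot [0.02 0.04 0.12]  dp [0.2 1.6 0.7] tool0 [-0.9  1.5 -0.4] toolEnd [-0.9  1.5 -0.4]
pen [(0.8, array([817.2, 254.9,  11.6])), (0.67, array([585.7, 232.8,  20.9]))]
pen_grip [(0.83, array([715.6, 271.1,  15.9])), (0.63, array([547.5, 220.9, 107.4]))]
cradle [(0.88, array([567.7, 232.7,   2.8]))]
gold_sample [(0.94, array([588.2,   9.4,   1. ]))]
scan_start []
scan_end [(0.81, array([637.1,  15.5,  14.8]))]
```

View pics/w2.png

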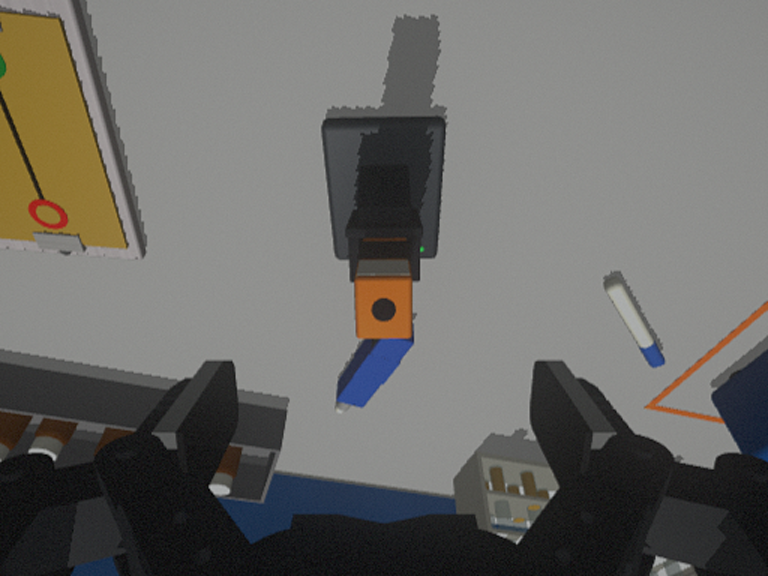

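The wrist picture shows the orange pen's square top at (384,310) with the cradle base corners at about (323,120), (444,118), (436,258) and (337,258), and the ring at (48,214). I fit the pose.

Run:
```python
from h import *
from scipy.optimize import least_squares
np.set_printoptions(precision=2,suppress=True)
c=np.load("w2.npy",allow_pickle=True).item()
# pen: unknown origin xyz, psi, tilt fixed 25; top corners
obs=np.array([[355,277],[412,277],[412,338.5],[356,339],[384,310]])/1.5
loc=np.array([[14,-12,135],[14,12,135],[-14,12,135],[-14,-12,135],[0,0,135.]])
def penR(psi,t=25):
    M=pen_rot(psi,t); z=-M[:,2];y=M[:,1];return np.c_[np.cross(y,z),y,z]
for th in [penR(17)]: pass
for o in ([586,232.7,21],):
    print((proj(c,loc@penR(17).T+o)*1.5).round(0).tolist())
# base
def corner(psi,x,y): return (R.from_euler("z",psi,degrees=True).apply([[-52.5,-37,14],[-52.5,37,14],[52.5,37,14],[52.5,-37,14]])+[x,y,0])
bo=np.array([[323,120],[444,118],[436,258],[337,258]])/1.5
f=least_squares(lambda p:(proj(c,corner(*p))-bo).ravel(),[17,567,231]);print("cradle",f.x,f.fun*1.5)
g=least_squares(lambda p:np.r_[(proj(c,loc@penR(p[0]).T+p[1:])-obs).ravel(),(p[3]-21)/3],[17,586,232,21]);print("pen",g.x,g.fun*1.5)
s=observe();T=s["eef_pos"];Rm=R.from_quat(s["eef_rot"]).as_matrix()
for psi,o in ((17,np.array([586,232.7,21])),(g.x[0],g.x[1:])):
    grip=o+95*penR(psi)[:,2]; print("grip in tool",Rm.T@(grip-T))
```

```text
[[353.0, 339.0], [410.0, 339.0], [411.0, 276.0], [352.0, 276.0], [382.0, 308.0]]
cradle [ 18.12 559.74 226.32] [-3.56  0.4   3.84  0.21  1.96 -0.45 -2.33  0.93]
pen [ 11.14 658.05 249.54 -48.63] [  7.51  53.03 -11.27  55.7   -6.5  -47.92  10.28 -51.39  -0.22   0.51
 -34.82]
grip in tool [ 1.73 -1.6  92.57]
grip in tool [-35.96  -2.41 186.96]
```

Run:
```python
from h import *
from scipy.optimize import least_squares
np.set_printoptions(precision=2,suppress=True)
c=np.load("w2.npy",allow_pickle=True).item()
obs=np.array([[412,338.5],[356,339],[355,277],[412,277],[384,310]])/1.5
loc=np.array([[14,12,135],[14,-12,135],[-14,-12,135],[-14,12,135],[0,0,135.]])
def penR(psi,t=25):
    M=pen_rot(psi,t); z=-M[:,2];y=M[:,1];return np.c_[np.cross(y,z),y,z]
obs=obs[[1,0,3,2,4]]; loc=loc[[1,0,3,2,4]]
P=proj(c,loc@penR(17).T+[586,232.7,21])*1.5;print(P.round(0).tolist())
g=least_squares(lambda p:np.r_[(proj(c,loc@penR(p[0]).T+p[1:])-obs).ravel(),(p[3]-21)/2],[17,586,232,21]);print("pen",g.x,g.fun*1.5)
s=observe();T=s["eef_pos"];Rm=R.from_quat(s["eef_rot"]).as_matrix()
grip=g.x[1:]+95*penR(g.x[0])[:,2]; print(grip,"grip in tool",Rm.T@(grip-T))
```

```text
[[353.0, 339.0], [410.0, 339.0], [411.0, 276.0], [352.0, 276.0], [382.0, 308.0]]
pen [ 17.55 587.07 234.47  19.76] [-0.09  0.65  0.16  0.89  0.81 -0.23 -0.68  0.09 -0.21 -1.17 -0.93]
[548.79 222.37 105.86] grip in tool [ 0.85 -0.6  94.35]
```

play_rows:
  moves:
    - {"tx": 0.001, "ty": -0.0006, "tz": 0.03, "ax": 0, "ay": 0, "az": -0.5, "claw": 0.0854}
    - {"tx": 0, "ty": 0, "tz": 0.03, "ax": 0, "ay": 0, "az": 0, "claw": 0.0854}
    - {"tx": 0, "ty": 0, "tz": 0.02, "ax": 0, "ay": 0, "az": 0, "claw": 0.0854}
    - {"tx": 0, "ty": 0, "tz": 0.017, "ax": 0, "ay": 0, "az": 0, "claw": 0.0854}
    - {"tx": 0, "ty": 0, "tz": 0.015, "ax": 0, "ay": 0, "az": 0, "claw": 0.0854}
    - {"tx": 0, "ty": 0, "tz": 0, "ax": 0, "ay": 0, "az": 0, "claw": 0.0854}

```text
t: 4.4
eef_pos: [555.4, 224.1, 87.9]
eef_rot: [-0.148, 0.965, 0.031, 0.213]
wrist_force: [-0.3, 0.6, 0.4]
width: 85.2
```

Run:
```python
from h import *
np.set_printoptions(precision=3,suppress=True)
s=observe();print(s['t'],s['eef_pos'],s['wrist_force'])
c=shot("wrist","w3");np.save("w3.npy",c,allow_pickle=True)
c=capture("side");im=cv2.cvtColor(c["pixels"],cv2.COLOR_RGB2BGR)[130:290,150:310];cv2.imwrite("pics/s3.png",cv2.resize(im,None,fx=3.5,fy=3.5))
```

```text
4.4 [555.359 224.135  87.942] [-0.317  0.59   0.372]
```

View pics/w3.png

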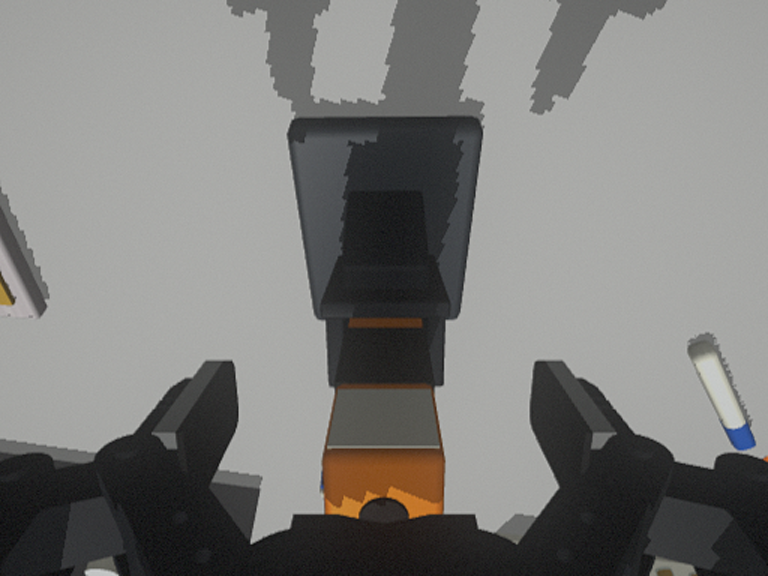

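View pics/s3.png

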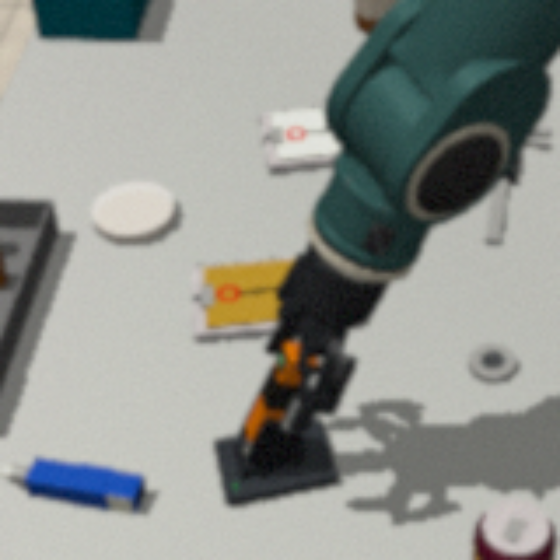

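The pen sits centred between the fingers (column 384) and nothing is touched; closing.

play_rows:
  squeeze: 50
  moves:
    - {"tx": 0, "ty": 0, "tz": 0, "ax": 0, "ay": 0, "az": 0, "claw": 0.03}
    - {"tx": 0, "ty": 0, "tz": 0, "ax": 0, "ay": 0, "az": 0, "claw": 0.03}
    - {"tx": 0, "ty": 0, "tz": 0, "ax": 0, "ay": 0, "az": 0, "claw": 0.03}
    - {"tx": 0, "ty": 0, "tz": 0, "ax": 0, "ay": 0, "az": 0, "claw": 0.03}
    - {"tx": 0, "ty": 0, "tz": 0, "ax": 0, "ay": 0, "az": 0, "claw": 0.018}
    - {"tx": 0, "ty": 0, "tz": 0, "ax": 0, "ay": 0, "az": 0, "claw": 0.018}
    - {"tx": 0, "ty": 0, "tz": 0, "ax": 0, "ay": 0, "az": 0, "claw": 0.018}
    - {"tx": 0, "ty": 0, "tz": 0, "ax": 0, "ay": 0, "az": 0, "claw": 0.018}
    - {"tx": 0, "ty": 0, "tz": 0, "ax": 0, "ay": 0, "az": 0, "claw": 0.018}

```text
t: 5.4
eef_pos: [555.6, 224.5, 90.2]
eef_rot: [-0.149, 0.965, 0.031, 0.215]
wrist_force: [-4.2, -0.0, 6.7]
width: 23.3
```

Run:
```python
from h import *
np.set_printoptions(precision=3,suppress=True)
s=observe();print(s['t'],s['eef_pos'],s['wrist_force'],s['wrist_torque'],s['width'])
c=shot("wrist","w4");np.save("w4.npy",c,allow_pickle=True)
```

```text
5.4 [555.556 224.495  90.187] [-4.201 -0.031  6.676] [0.005 0.711 0.059] 23.328696760607777
```

View pics/w4.png

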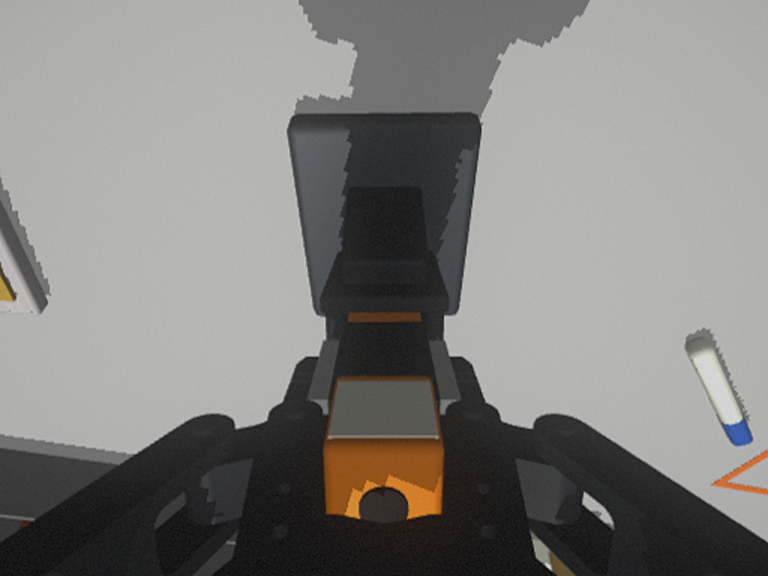

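Gripped at 23.3 mm. Drawing out along the axis.

play_rows:
  moves:
    - {"tx": 0, "ty": 0, "tz": -0.005, "ax": 0, "ay": 0, "az": 0, "claw": 0.018}
    - {"tx": 0, "ty": 0, "tz": -0.01, "ax": 0, "ay": 0, "az": 0, "claw": 0.018}
    - {"tx": 0, "ty": 0, "tz": -0.015, "ax": 0, "ay": 0, "az": 0, "claw": 0.018}
    - {"tx": 0, "ty": 0, "tz": -0.02, "ax": 0, "ay": 0, "az": 0, "claw": 0.018}
    - {"tx": 0, "ty": 0, "tz": -0.02, "ax": 0, "ay": 0, "az": 0, "claw": 0.018}
    - {"tx": 0, "ty": 0, "tz": -0.02, "ax": 0, "ay": 0, "az": 0, "claw": 0.018}
    - {"tx": 0, "ty": 0, "tz": -0.015, "ax": 0, "ay": 0, "az": 0, "claw": 0.018}
    - {"tx": 0, "ty": 0, "tz": 0, "ax": 0, "ay": 0, "az": 0, "claw": 0.018}

```text
t: 6.25
eef_pos: [512.8, 211.2, 187.0]
eef_rot: [-0.148, 0.965, 0.032, 0.215]
wrist_force: [-0.2, 0.5, -1.9]
width: 23.4
```

Run:
```python
from h import *
np.set_printoptions(precision=3,suppress=True)
s=observe();print(s['t'],s['eef_pos'],s['wrist_force'],s['wrist_torque'],s['width'])
c=shot("wrist","w5");np.save("w5.npy",c,allow_pickle=True)
for th in ("gold_sample","scan_start","scan_end","pen","pen_tip","pen_grip"): print(th,[(round(r["p"],2),np.array(r["xyz"])) for r in place_of(c,th)[:3]])
c=capture("side");im=cv2.cvtColor(c["pixels"],cv2.COLOR_RGB2BGR)[130:290,150:310];cv2.imwrite("pics/s5.png",cv2.resize(im,None,fx=3.5,fy=3.5))
for th in ("gold_sample","scan_start","scan_end","pen","pen_tip","pen_grip"): print(th,[(round(r["p"],2),np.array(r["xyz"])) for r in place_of(c,th)[:3]])
plan([515,195,220],pen_rot(8,0))
```

```text
6.25 [512.839 211.247 187.02 ] [-0.168  0.503 -1.855] [-0.119  0.543 -0.029] 23.394987984483475
gold_sample [(0.88, array([585.3,   9.4,  -1.1]))]
scan_start []
scan_end [(0.63, array([640. ,  15.4,  15.4]))]
pen [(0.77, array([543.4, 220.6, 117.6]))]
pen_tip []
pen_grip [(0.68, array([506.5, 207.5, 202.7]))]
gold_sample [(0.66, array([591. ,  13.4,  -1.6])), (0.49, array([ 762.1, -112.8,    1.9]))]
scan_start [(0.74, array([541.9,   0. ,  14. ])), (0.19, array([565.8, 232.8,  -2.4]))]
scan_end [(0.64, array([636.8,  14.9,  18.6])), (0.48, array([616.1, 459.9,  -2.2]))]
pen [(0.91, array([154.4, 358.8,  14.2])), (0.72, array([810.7, 256.7,  12.7])), (0.51, array([544.6, 225.7, 118.8]))]
pen_tip []
pen_grip [(0.84, array([718.6, 271.3,  14. ])), (0.62, array([204.8, 274.3,  14. ])), (0.61, array([505. , 208.3, 204.5]))]
rows 4 rot/row [0.467 6.243 2.336] total rot [ 1.87 24.97  9.35]  dp [  1.9 -16.3  35.2] tool0 [-12.1 -16.2 -33.1] toolEnd [  0.3 -16.4 -35.2]
```

View pics/w5.png

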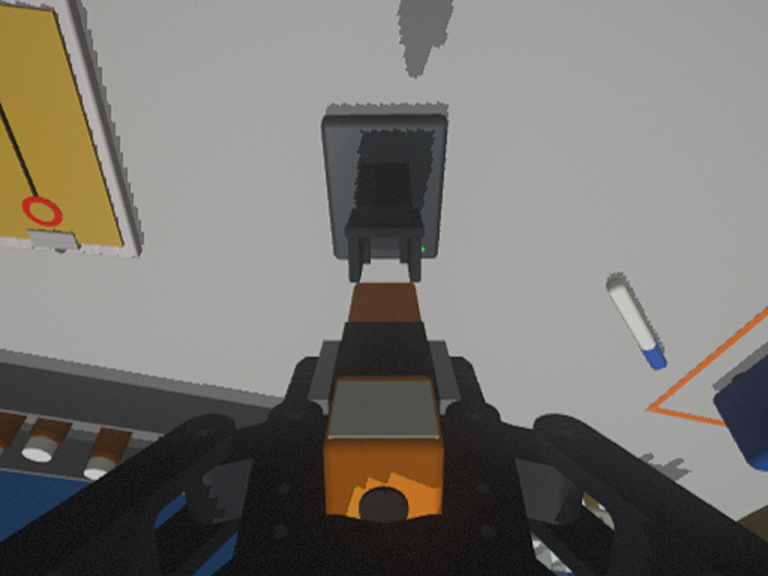

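View pics/s5.png

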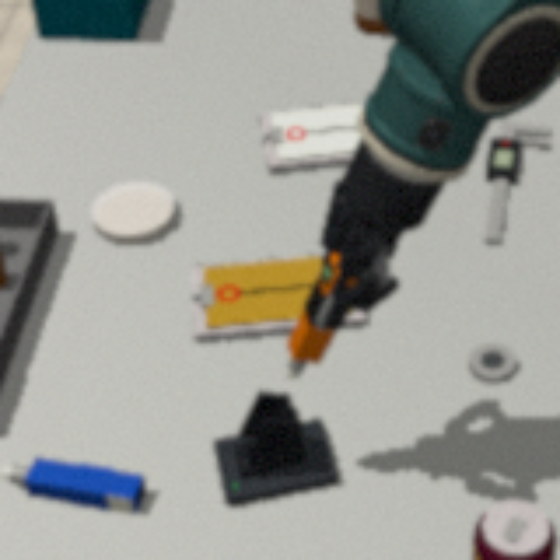

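The pen is out and clear of the cradle, held as in the cradle. Now upright and over the green dot, well above it.

play_rows:
  moves:
    - {"tx": 0, "ty": 0, "tz": 0, "ax": 0.467, "ay": 6.243, "az": 2.336, "claw": 0.018}
    - {"tx": 0, "ty": 0, "tz": 0, "ax": 0.467, "ay": 6.243, "az": 2.336, "claw": 0.018}
    - {"tx": 0, "ty": 0, "tz": 0, "ax": 0.467, "ay": 6.243, "az": 2.336, "claw": 0.018}
    - {"tx": 0, "ty": 0, "tz": 0, "ax": 0.467, "ay": 6.243, "az": 2.336, "claw": 0.018}
    - {"tx": 0, "ty": -0.015, "tz": 0, "ax": 0, "ay": 0, "az": 0, "claw": 0.018}
    - {"tx": 0.0005, "ty": -0.027, "tz": 0.005, "ax": 0, "ay": 0, "az": 0, "claw": 0.018}
    - {"tx": 0.0005, "ty": -0.027, "tz": 0.005, "ax": 0, "ay": 0, "az": 0, "claw": 0.018}
    - {"tx": 0.0005, "ty": -0.027, "tz": 0.005, "ax": 0, "ay": 0, "az": 0, "claw": 0.018}
    - {"tx": 0.0005, "ty": -0.027, "tz": 0.005, "ax": 0, "ay": 0, "az": 0, "claw": 0.018}
    - {"tx": 0.0005, "ty": -0.027, "tz": 0.005, "ax": 0, "ay": 0, "az": 0, "claw": 0.018}
    - {"tx": 0.0005, "ty": -0.027, "tz": 0.005, "ax": 0, "ay": 0, "az": 0, "claw": 0.018}
    - {"tx": 0.0005, "ty": -0.0215, "tz": 0.005, "ax": 0, "ay": 0, "az": 0, "claw": 0.018}
    - {"tx": 0, "ty": -0.014, "tz": 0.005, "ax": 0, "ay": 0, "az": 0, "claw": 0.018}
    - {"tx": 0, "ty": 0, "tz": 0, "ax": 0, "ay": 0, "az": 0, "claw": 0.018}
    - {"tx": 0, "ty": 0, "tz": 0, "ax": 0, "ay": 0, "az": 0, "claw": 0.018}

```text
t: 8.45
eef_pos: [539.1, 1.0, 144.9]
eef_rot: [-0.07, 0.998, 0.0, 0.0]
wrist_force: [-0.5, -0.1, -1.5]
width: 23.4
```

Run:
```python
from h import *
np.set_printoptions(precision=3,suppress=True)
s=observe();print(s['t'],s['eef_pos'],R.from_quat(s["eef_rot"]).as_matrix(),s['wrist_force'],s['wrist_torque'],s['width'],s['q'])
F=[]
for n in ("wrist","side","top"):
    c=shot(n,n+"6");np.save(n+"6.npy",c,allow_pickle=True);F.append(observe()["wrist_force"])
    for th in ("gold_sample","scan_start","scan_end","pen","pen_tip","pen_grip"): print(n,th,[(round(r["p"],2),np.array(r["xyz"]).round(1)) for r in place_of(c,th)[:3]])
    if n!="wrist":
        u=proj(c,[540,5,60])[0].astype(int);im=cv2.cvtColor(c["pixels"],cv2.COLOR_RGB2BGR)[u[1]-50:u[1]+50,u[0]-60:u[0]+60];cv2.imwrite("pics/%s6c.png"%n,cv2.resize(im,None,fx=5,fy=5,interpolation=cv2.INTER_CUBIC));print(u)
print(np.array(F))
```

```text
8.45 [539.108   0.952 144.872] [[-0.99  -0.139  0.   ]
 [-0.139  0.99   0.   ]
 [-0.     0.    -1.   ]] [-0.491 -0.136 -1.543] [ 0.058 -0.04   0.029] 23.39623326550189 [-0.165  0.369  0.13   1.912 -0.062  0.864  1.707]
wrist gold_sample []
wrist scan_start [(0.63, array([541.9,  -3.2,  17.5]))]
wrist scan_end [(0.33, array([536.9,  -1.1, 164.6]))]
wrist pen [(0.84, array([540. ,  -0.5,  70.1]))]
wrist pen_tip []
wrist pen_grip [(0.88, array([535.1,   0.9, 165.5]))]
side gold_sample [(0.6, array([593. ,  11.6,  -2.5]))]
side scan_start [(0.92, array([542.5,   2.9,  10.6]))]
side scan_end [(0.78, array([638.4,  13.9,  19.3]))]
side pen [(0.88, array([154.8, 355.8,  16.7])), (0.72, array([809.7, 252.3,  13.5])), (0.64, array([540.1,   1.1,  72.5]))]
side pen_tip [(0.48, array([ 374.3, -409.1,    3.7]))]
side pen_grip [(0.89, array([716. , 267.5,  13.9])), (0.8, array([203.1, 276.1,  11.5])), (0.53, array([536.2,   0.8, 166.3]))]
[241 203]
top gold_sample []
top scan_start []
top scan_end []
top pen [(0.8, array([812.8, 256.1,  13.1])), (0.42, array([346.4, 370.9,  -0.5]))]
top pen_tip []
top pen_grip [(0.88, array([719.5, 270.5,   7.7]))]
[243 180]
[[-0.057  0.115 -1.59 ]
 [-0.02  -0.117 -1.457]
 [ 0.013  0.533 -0.592]]
```

View pics/wrist6.png

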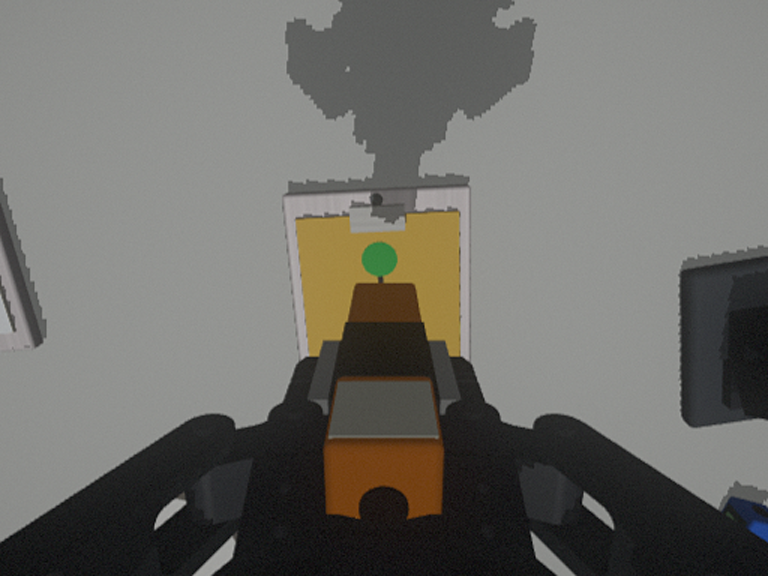

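View pics/side6c.png

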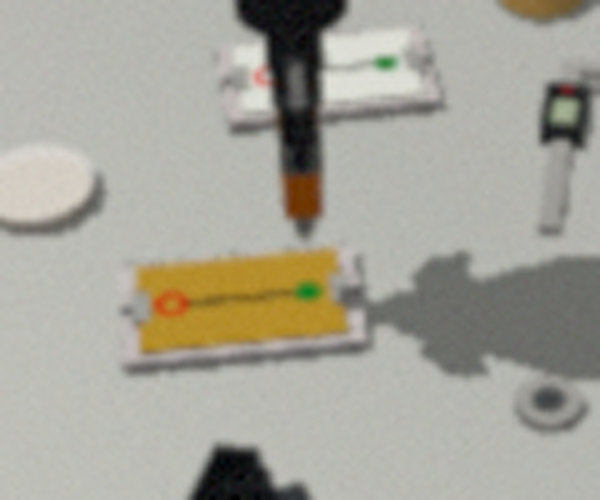

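View pics/top6c.png

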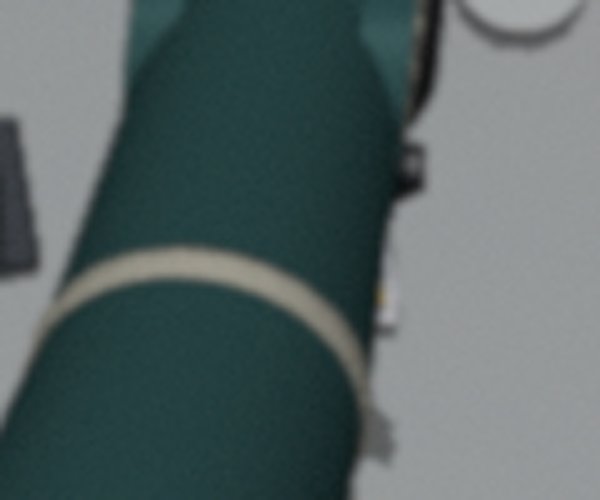

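Run:
```python
import numpy as np
for n in ("w2","w3","w4","w5","wrist6"):
    c=np.load(n+".npy",allow_pickle=True).item();p=c["pixels"].astype(float)[:,250:262].mean(1)
    print(n);print([(r,*p[r].astype(int)) for r in list(range(184,192))+list(range(205,222))+list(range(248,262))+list(range(286,302))])
    g=c["pixels"].astype(float)
    for r in (195,203,230,270,285,296,310): print(r,g[r,205:305,0].astype(int).tolist() if n=="wrist6" else "")
```

```text
w2
[(184, np.int64(83), np.int64(51), np.int64(29)), (185, np.int64(107), np.int64(64), np.int64(34)), (186, np.int64(132), np.int64(77), np.int64(37)), (187, np.int64(158), np.int64(91), np.int64(37)), (188, np.int64(170), np.int64(98), np.int64(40)), (189, np.int64(169), np.int64(97), np.int64(40)), (190, np.int64(169), np.int64(96), np.int64(39)), (191, np.int64(169), np.int64(97), np.int64(40)), (205, np.int64(48), np.int64(42), np.int64(42)), (206, np.int64(48), np.int64(43), np.int64(42)), (207, np.int64(48), np.int64(43), np.int64(42)), (208, np.int64(47), np.int64(42), np.int64(42)), (209, np.int64(48), np.int64(42), np.int64(42)), (210, np.int64(48), np.int64(44), np.int64(43)), (211, np.int64(50), np.int64(44), np.int64(43)), (212, np.int64(62), np.int64(50), np.int64(43)), (213, np.int64(102), np.int64(68), np.int64(43)), (214, np.int64(154), np.int64(92), np.int64(44)), (215, np.int64(172), np.int64(102), np.int64(44)), (216, np.int64(170), np.int64(102), np.int64(44)), (217, np.int64(170), np.int64(102), np.int64(45)), (218, np.int64(170), np.int64(101), np.int64(45)), (
[... 15038 characters left out ...]
4, 96, 95, 98, 95, 96, 96, 95, 93, 97, 98, 93, 96, 95, 96, 95, 97, 97, 97, 96, 97, 97, 98, 99, 96, 97, 96, 96, 96, 97, 95, 97, 96, 98, 97, 96, 95, 97, 95, 95, 94, 92, 89, 85, 82, 50, 28, 29, 32, 31, 31, 26, 32, 27, 25]
310 [29, 28, 27, 25, 32, 26, 27, 23, 24, 23, 30, 80, 101, 101, 107, 111, 118, 116, 116, 118, 115, 116, 115, 117, 116, 115, 115, 115, 115, 115, 116, 114, 116, 117, 116, 116, 117, 114, 118, 118, 117, 116, 116, 118, 120, 117, 116, 117, 117, 119, 116, 115, 120, 116, 117, 115, 118, 117, 117, 117, 119, 116, 118, 115, 116, 119, 118, 120, 116, 117, 119, 116, 118, 117, 114, 117, 118, 116, 117, 118, 117, 114, 118, 115, 114, 118, 111, 110, 107, 99, 69, 33, 29, 24, 21, 30, 26, 32, 29, 25]
```

```bash
cat > fitp.py <<'E'
from h import *
from scipy.optimize import least_squares
np.set_printoptions(precision=2,suppress=True)
Q={"w3":([-0.148,0.965,0.031,0.213],[555.36,224.135,87.94],[218.2,255.5,298.5],[73,107,134]),
"w4":([-0.149,0.965,0.031,0.215],[555.556,224.495,90.187],[214.3,250.5,291.5],[73,107,134]),
"w5":([-0.148,0.965,0.032,0.215],[512.839,211.247,187.02],[188.4,214.3,250.5,291.5],[30,73,107,134]),
"wrist6":([-0.07,0.998,0,0],[539.108,0.952,144.87],[188.3,214.3,250.5,291.5],[30,73,107,134])}
for n,(q,T,rows,zs) in Q.items():
    c=np.load(n+".npy",allow_pickle=True).item();Rt=R.from_quat(q)
    # camera in tool frame
    Rc=R.from_rotvec(np.array(c["rvec"],float).ravel());tc=np.array(c["tvec"],float).ravel()
    o=-Rc.inv().apply(tc)
    print(n,"cam in tool",Rt.inv().apply(o-T),"cam z axis in tool",Rt.inv().apply(Rc.inv().apply([0,0,1])),"tilt",np.degrees(np.arccos(-Rt.as_matrix()[2,2])))
    def f(p):
        x,z,pit=p;a=np.radians(pit)
        # pen frame in tool: axis = -ztool rotated by pit about tool y ; pen x = -tool x
        P=[]
        for h in zs:
            v=np.array([14.,0,-h]) # -x face -> tool +x
            v=R.from_rotvec([0,a,0]).apply(v)+[x,0,z]
            P.append(Rt.apply(v)+T)
        return proj(c,P)[:,1]-rows
    s=least_squares(f,[0,77,0]);print(n,"tip x,z in tool, pitch",s.x,s.fun)
E
python3 fitp.py
```

```text
w3 cam in tool [  74.8     0.07 -141.76] cam z axis in tool [-0.29 -0.    0.96] tilt 24.866525736147135
w3 tip x,z in tool, pitch [-2.92 99.27  5.97] [-0.  0.  0.]
w4 cam in tool [  74.77    0.01 -141.78] cam z axis in tool [-0.29 -0.    0.96] tilt 25.08420301772708
w4 tip x,z in tool, pitch [ -1.75 105.51   7.04] [0. 0. 0.]
w5 cam in tool [  74.95    0.05 -141.67] cam z axis in tool [-0.29 -0.    0.96] tilt 25.104199242323805
w5 tip x,z in tool, pitch [-2.15 82.08  0.09] [-0.47  1.17 -0.94  0.25]
wrist6 cam in tool [  74.45   -0.05 -141.51] cam z axis in tool [-0.29 -0.    0.96] tilt nan
wrist6 tip x,z in tool, pitch [-2.5  82.68  0.24] [-0.46  1.15 -0.93  0.25]fitp.py:13: RuntimeWarning: invalid value encountered in arccos
  print(n,"cam in tool",Rt.inv().apply(o-T),"cam z axis in tool",Rt.inv().apply(Rc.inv().apply([0,0,1])),"tilt",np.degrees(np.arccos(-Rt.as_matrix()[2,2])))
```

Run:
```python
from h import *
np.set_printoptions(precision=2,suppress=True)
c=np.load("side6.npy",allow_pickle=True).item()
im=cv2.cvtColor(c["pixels"],cv2.COLOR_RGB2BGR)[150:215,215:270]
cv2.imwrite("pics/side6d.png",cv2.resize(im,None,fx=9,fy=9,interpolation=cv2.INTER_NEAREST))
for pit in (-3,0,3):
    a=np.radians(pit)
    P=[np.array([541.5,1.2,65])+h*np.array([-np.sin(a),0,np.cos(a)]) for h in (0,12,30,73,107)]
    print(pit,((proj(c,P)-[215,150]+0.5)*9).round(0).tolist())
```

```text
-3 [[242.0, 466.0], [240.0, 444.0], [235.0, 409.0], [224.0, 325.0], [215.0, 257.0]]
0 [[242.0, 466.0], [241.0, 444.0], [239.0, 409.0], [234.0, 326.0], [230.0, 257.0]]
3 [[242.0, 466.0], [243.0, 444.0], [243.0, 410.0], [244.0, 326.0], [245.0, 258.0]]
```

View pics/side6d.png

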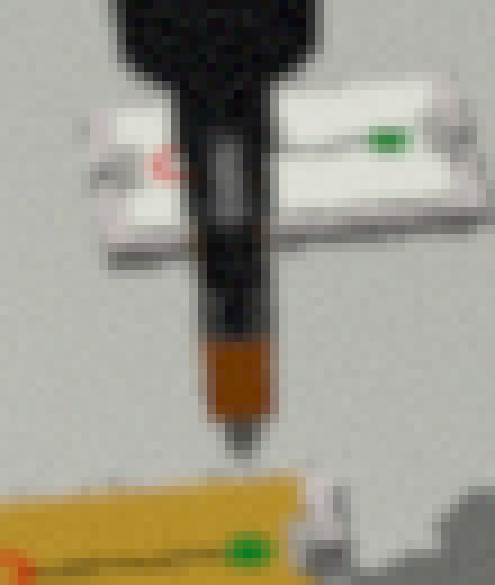

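Run:
```python
from h import *
np.set_printoptions(precision=1,suppress=True)
t=capture("top");np.save("top7.npy",t,allow_pickle=True)
for n in ("wrist6","side6","w2","w5"):
    c=np.load(n+".npy",allow_pickle=True).item()
    h=cv2.cvtColor(c["pixels"],cv2.COLOR_RGB2HSV)
    for nm,m,e in (("g",cv2.inRange(h,(50,120,60),(75,255,255)),[540,0,16]),("r",cv2.inRange(h,(0,150,120),(7,255,255))|cv2.inRange(h,(173,150,120),(180,255,255)),[638,14.5,16])):
        k,l,st,ce=cv2.connectedComponentsWithStats(m)
        for i in range(1,k):
            if st[i,4]>12:
                p=ray(c,ce[i],16)[0]
                if np.linalg.norm(p[:2]-e[:2])<15: print(n,nm,st[i,4],ce[i],p)
```

```text
wrist6 g 404 [252.6 172.3] [539.2  -1.8  16. ]
w2 g 42 [ 1.1 44.3] [540.4   6.5  16. ]
w2 r 201 [ 31.6 141.9] [636.3  16.9  16. ]
w5 r 210 [ 27.5 140.1] [636.4  16.9  16. ]
```

Run:
```python
from h import *
np.set_printoptions(precision=1,suppress=True)
t=np.load("top7.npy",allow_pickle=True).item();s=np.load("side6.npy",allow_pickle=True).item()
print("top",ray(t,[[245.1,183.5],[243.1,154.5]],16))
print("side",ray(s,[[242.06,210.8],[181+170/5-.5,153+303/5-.5]],16))
```

```text
top [[541.5   0.6  16. ]
 [638.4  19.   16. ]]
side [[541.6  -0.8  16. ]
 [640.6  16.3  16. ]]
```

play_rows:
  moves:
    - {"tx": 0.0012, "ty": -0.0013, "tz": 0.01, "ax": 0, "ay": 0, "az": 0, "claw": 0.018}
    - {"tx": 0, "ty": 0, "tz": 0.013, "ax": 0, "ay": 0, "az": 0, "claw": 0.018}
    - {"tx": 0, "ty": 0, "tz": 0.01, "ax": 0, "ay": 0, "az": 0, "claw": 0.018}
    - {"tx": 0, "ty": 0, "tz": 0.006, "ax": 0, "ay": 0, "az": 0, "claw": 0.018}
    - {"tx": 0, "ty": 0, "tz": 0, "ax": 0, "ay": 0, "az": 0, "claw": 0.018}
    - {"tx": 0, "ty": 0, "tz": 0, "ax": 0, "ay": 0, "az": 0, "claw": 0.018}

```text
t: 10.15
eef_pos: [538.2, -1.1, 105.9]
eef_rot: [-0.07, 0.998, 0.0, -0.0]
wrist_force: [0.5, -0.3, -1.1]
width: 23.5
```

```bash
cat > ff.py <<'E'
import sys
from h import *
np.set_printoptions(precision=2,suppress=True)
F=[]
for i in range(8):
    F.append(np.r_[observe()["wrist_force"],observe()["wrist_torque"]]); c=capture("side" if i else "wrist")
    if i==0: np.save("wl.npy",c,allow_pickle=True)
s=observe();F=np.array(F);print(s['t'],s['eef_pos'],s['eef_rot'],F.mean(0),F[:,2].std())
if len(sys.argv)>1:
    im=cv2.cvtColor(c["pixels"],cv2.COLOR_RGB2BGR)[165:225,205:265]
    cv2.imwrite("pics/%s.png"%sys.argv[1],cv2.resize(im,None,fx=9,fy=9,interpolation=cv2.INTER_CUBIC))
E
python3 ff.py s8
```

```text
10.55 [538.23  -1.05 106.08] [-0.07  1.    0.    0.  ] [ 0.1  -0.29 -1.26 -0.01 -0.    0.01] 0.4552439120265787
```

View pics/s8.png

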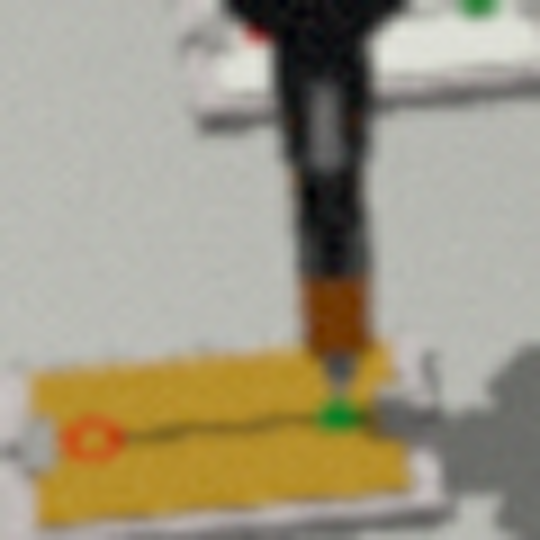

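The side picture shows the nose over the green dot (337,415), the tip only a few mm above it. Going on in small steps with the force averaged.

play_rows:
  moves:
    - {"tx": 0, "ty": 0, "tz": 0.002, "ax": 0, "ay": 0, "az": 0, "claw": 0.018}
    - {"tx": 0, "ty": 0, "tz": 0.002, "ax": 0, "ay": 0, "az": 0, "claw": 0.018}
    - {"tx": 0, "ty": 0, "tz": 0, "ax": 0, "ay": 0, "az": 0, "claw": 0.018}

```text
t: 10.85
eef_pos: [538.0, -1.1, 101.6]
eef_rot: [-0.07, 0.998, 0.0, -0.0]
wrist_force: [-0.4, 0.5, -1.5]
width: 23.3
```

```bash
python3 ff.py
```

```text
11.25 [538.2   -1.1  101.95] [-0.07  1.    0.    0.  ] [-0.24  0.21 -1.19 -0.01  0.01 -0.  ] 0.35023302896213343
```

play_rows:
  moves:
    - {"tx": 0, "ty": 0, "tz": 0.002, "ax": 0, "ay": 0, "az": 0, "claw": 0.018}
    - {"tx": 0, "ty": 0, "tz": 0, "ax": 0, "ay": 0, "az": 0, "claw": 0.018}

```text
t: 11.45
eef_pos: [538.0, -1.1, 99.7]
eef_rot: [-0.07, 0.998, 0.0, -0.0]
wrist_force: [-0.5, -0.5, -1.7]
width: 23.2
```

```bash
python3 ff.py s9
```

```text
11.85 [538.2   -1.1   99.95] [-0.07  1.    0.    0.  ] [ 0.29 -0.22 -1.49 -0.    0.03 -0.01] 0.22677759404707548
```

View pics/s9.png

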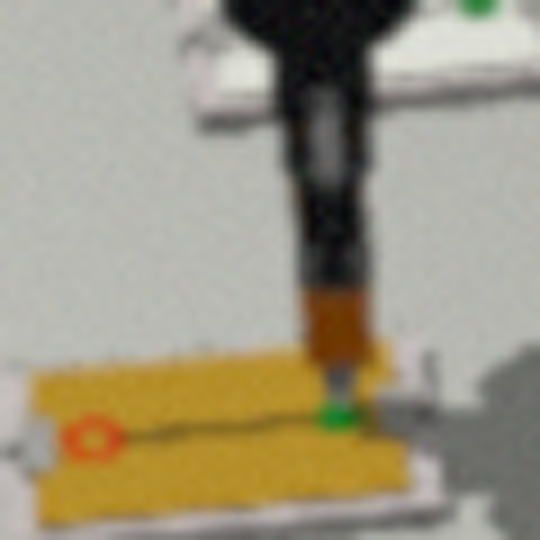

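play_rows:
  moves:
    - {"tx": 0, "ty": 0, "tz": 0.0015, "ax": 0, "ay": 0, "az": 0, "claw": 0.018}
    - {"tx": 0, "ty": 0, "tz": 0, "ax": 0, "ay": 0, "az": 0, "claw": 0.018}

```text
t: 12.05
eef_pos: [538.1, -1.1, 98.2]
eef_rot: [-0.07, 0.998, 0.0, -0.0]
wrist_force: [-0.1, -0.0, -1.2]
width: 23.6
```

```bash
python3 ff.py
```

```text
12.45 [538.21  -1.09  98.47] [-0.07  1.    0.    0.  ] [-0.19 -0.22 -1.43  0.01 -0.01  0.02] 0.5557093262262323
```

play_rows:
  moves:
    - {"tx": 0, "ty": 0, "tz": 0.0015, "ax": 0, "ay": 0, "az": 0, "claw": 0.018}
    - {"tx": 0, "ty": 0, "tz": 0, "ax": 0, "ay": 0, "az": 0, "claw": 0.018}

```text
t: 12.65
eef_pos: [538.1, -1.1, 96.7]
eef_rot: [-0.07, 0.998, 0.0, -0.0]
wrist_force: [-0.7, -0.7, -1.2]
width: 23.7
```

```bash
python3 ff.py
```

```text
13.05 [538.17  -1.13  96.92] [-0.07  1.    0.    0.  ] [-0.26 -0.17 -1.27 -0.01  0.01  0.  ] 0.1976705150829295
```

play_rows:
  moves:
    - {"tx": 0, "ty": 0, "tz": 0.0015, "ax": 0, "ay": 0, "az": 0, "claw": 0.018}
    - {"tx": 0, "ty": 0, "tz": 0, "ax": 0, "ay": 0, "az": 0, "claw": 0.018}

```text
t: 13.25
eef_pos: [538.1, -1.1, 95.2]
eef_rot: [-0.07, 0.998, 0.0, -0.0]
wrist_force: [-0.2, 0.2, -1.5]
width: 23.5
```

```bash
python3 ff.py
```

```text
13.65 [538.17  -1.08  95.43] [-0.07  1.    0.    0.  ] [ 0.1  -0.1  -1.46 -0.01  0.01  0.01] 0.41045122099823544
```

play_rows:
  moves:
    - {"tx": 0, "ty": 0, "tz": 0.001, "ax": 0, "ay": 0, "az": 0, "claw": 0.018}
    - {"tx": 0, "ty": 0, "tz": 0, "ax": 0, "ay": 0, "az": 0, "claw": 0.018}

```text
t: 13.85
eef_pos: [538.1, -1.1, 94.3]
eef_rot: [-0.07, 0.998, 0.0, -0.0]
wrist_force: [0.0, -0.7, -1.7]
width: 23.6
```

```bash
python3 ff.py s10
```

```text
14.25 [538.16  -1.09  94.44] [-0.07  1.    0.    0.  ] [-0.03 -0.14 -1.6   0.   -0.    0.01] 0.48071707840702255
```

View pics/s10.png

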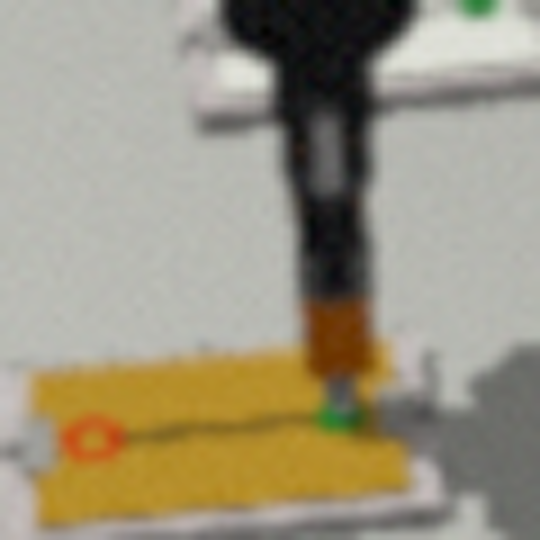

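play_rows:
  moves:
    - {"tx": -0.002, "ty": 0, "tz": 0.001, "ax": 0, "ay": 0, "az": 0, "claw": 0.018}
    - {"tx": 0, "ty": 0, "tz": 0.001, "ax": 0, "ay": 0, "az": 0, "claw": 0.018}
    - {"tx": 0, "ty": 0, "tz": 0, "ax": 0, "ay": 0, "az": 0, "claw": 0.018}

```text
t: 14.55
eef_pos: [540.1, -0.8, 92.2]
eef_rot: [-0.07, 0.998, 0.0, -0.0]
wrist_force: [0.5, -0.1, -1.2]
width: 23.6
```

```bash
python3 ff.py
```

```text
14.95 [540.18  -0.82  92.45] [-0.07  1.    0.    0.  ] [ 0.01 -0.34 -1.09  0.    0.    0.01] 0.3758781147623663
```

play_rows:
  moves:
    - {"tx": 0, "ty": 0, "tz": 0.001, "ax": 0, "ay": 0, "az": 0, "claw": 0.018}
    - {"tx": 0, "ty": 0, "tz": 0, "ax": 0, "ay": 0, "az": 0, "claw": 0.018}

```text
t: 15.15
eef_pos: [540.1, -0.8, 91.3]
eef_rot: [-0.07, 0.998, 0.0, 0.0]
wrist_force: [-0.1, -0.4, -1.4]
width: 23.6
```

```bash
python3 ff.py
```

```text
15.55 [540.15  -0.82  91.42] [-0.07  1.    0.    0.  ] [-0.06 -0.13 -1.44 -0.01  0.01  0.  ] 0.4563439300169725
```

play_rows:
  moves:
    - {"tx": 0, "ty": 0, "tz": 0.001, "ax": 0, "ay": 0, "az": 0, "claw": 0.018}
    - {"tx": 0, "ty": 0, "tz": 0, "ax": 0, "ay": 0, "az": 0, "claw": 0.018}

```text
t: 15.75
eef_pos: [540.2, -0.8, 90.4]
eef_rot: [-0.07, 0.998, 0.0, 0.0]
wrist_force: [0.6, 1.3, -0.5]
width: 23.4
```

```bash
python3 ff.py
```

```text
16.15 [540.21  -0.83  90.46] [-0.07  1.    0.    0.  ] [ 0.12  0.23 -0.49 -0.01 -0.05 -0.01] 0.627628736997101
```

play_rows:
  moves:
    - {"tx": 0, "ty": 0, "tz": 0.001, "ax": 0, "ay": 0, "az": 0, "claw": 0.018}
    - {"tx": 0, "ty": 0, "tz": 0.001, "ax": 0, "ay": 0, "az": 0, "claw": 0.018}
    - {"tx": 0, "ty": 0, "tz": 0, "ax": 0, "ay": 0, "az": 0, "claw": 0.018}

```text
t: 16.45
eef_pos: [540.1, -0.8, 88.3]
eef_rot: [-0.07, 0.998, 0.0, 0.0]
wrist_force: [-0.2, -0.2, -0.1]
width: 23.6
```

```bash
python3 ff.py; python3 ff.py s11
```

```text
16.85 [540.17  -0.82  88.44] [-0.07  1.    0.    0.  ] [ 0.08  0.23  0.53  0.03 -0.07  0.01] 0.532398953039537
17.25 [540.17  -0.82  88.42] [-0.07  1.    0.    0.  ] [ 0.33  0.19  0.13  0.   -0.09  0.  ] 0.4535678284439059
```

View pics/s11.png

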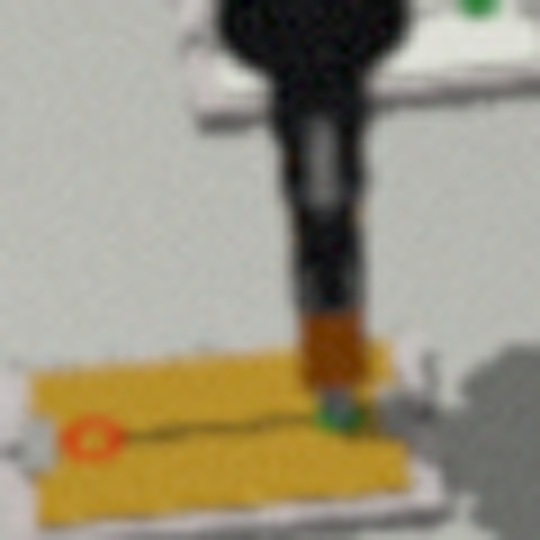

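Contact began at TCP z ≈ 90.65; now to half way (86.6).

play_rows:
  moves:
    - {"tx": 0, "ty": 0, "tz": 0.0009, "ax": 0, "ay": 0, "az": 0, "claw": 0.018}
    - {"tx": 0, "ty": 0, "tz": 0.0009, "ax": 0, "ay": 0, "az": 0, "claw": 0.018}
    - {"tx": 0, "ty": 0, "tz": 0, "ax": 0, "ay": 0, "az": 0, "claw": 0.018}
    - {"tx": 0, "ty": 0, "tz": 0, "ax": 0, "ay": 0, "az": 0, "claw": 0.018}

```text
t: 17.65
eef_pos: [540.2, -0.8, 86.6]
eef_rot: [-0.07, 0.998, 0.0, 0.0]
wrist_force: [0.3, 0.0, 1.2]
width: 23.6
```

```bash
python3 ff.py; python3 ff.py s12
python3 - <<'E'
from h import *
t=capture("top");im=cv2.cvtColor(t["pixels"],cv2.COLOR_RGB2BGR)[130:210,200:300]
c=np.load("wl.npy",allow_pickle=True).item();cv2.imwrite("pics/w12.png",cv2.cvtColor(c["pixels"],cv2.COLOR_RGB2BGR))
E
```

```text
18.05 [540.18  -0.8   86.65] [-0.07  1.    0.    0.  ] [ 0.28  0.02  1.37  0.04 -0.11 -0.  ] 0.4513868291896029
18.45 [540.17  -0.83  86.62] [-0.07  1.    0.    0.  ] [ 0.21  0.33  1.42  0.05 -0.11 -0.03] 0.4801631884745144
```

View pics/w12.png

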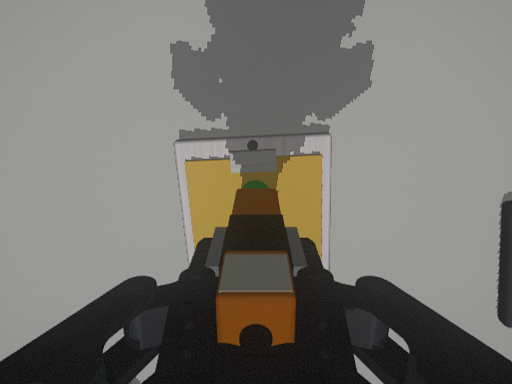

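View pics/s12.png

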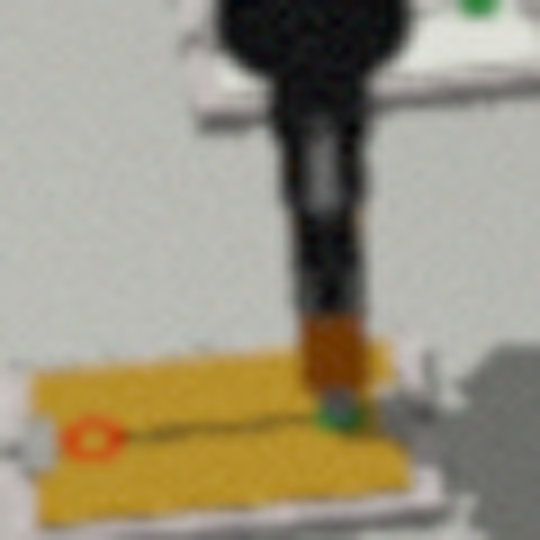

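Pressed about half way (2.4–2.8 N), tip on the dot, laterally centred. Beginning the slide.

play_rows:
  moves:
    - {"tx": -0.0005, "ty": 0, "tz": -0.0003, "ax": 0, "ay": 0, "az": 0, "claw": 0.018}
    - {"tx": -0.001, "ty": 0, "tz": 0, "ax": 0, "ay": 0, "az": 0, "claw": 0.018}
    - {"tx": -0.002, "ty": 0.0001, "tz": 0, "ax": 0, "ay": 0, "az": 0, "claw": 0.018}
    - {"tx": -0.002, "ty": 0.0001, "tz": 0, "ax": 0, "ay": 0, "az": 0, "claw": 0.018}
    - {"tx": -0.002, "ty": 0.0001, "tz": 0, "ax": 0, "ay": 0, "az": 0, "claw": 0.018}
    - {"tx": -0.002, "ty": 0.0001, "tz": 0, "ax": 0, "ay": 0, "az": 0, "claw": 0.018}
    - {"tx": -0.002, "ty": 0.0001, "tz": 0, "ax": 0, "ay": 0, "az": 0, "claw": 0.018}
    - {"tx": -0.002, "ty": 0.0001, "tz": 0, "ax": 0, "ay": 0, "az": 0, "claw": 0.018}
    - {"tx": -0.002, "ty": 0.0001, "tz": 0, "ax": 0, "ay": 0, "az": 0, "claw": 0.018}
    - {"tx": -0.002, "ty": 0.0001, "tz": 0, "ax": 0, "ay": 0, "az": 0, "claw": 0.018}
    - {"tx": -0.002, "ty": 0.0001, "tz": 0, "ax": 0, "ay": 0, "az": 0, "claw": 0.018}
    - {"tx": -0.002, "ty": 0.0001, "tz": 0, "ax": 0, "ay": 0, "az": 0, "claw": 0.018}
    - {"tx": -0.002, "ty": 0.0001, "tz": 0, "ax": 0, "ay": 0, "az": 0, "claw": 0.018}
    - {"tx": -0.002, "ty": 0, "tz": 0, "ax": 0, "ay": 0, "az": 0, "claw": 0.018}
    - {"tx": -0.002, "ty": 0, "tz": 0, "ax": 0, "ay": 0, "az": 0, "claw": 0.018}
    - {"tx": -0.001, "ty": 0, "tz": 0, "ax": 0, "ay": 0, "az": 0, "claw": 0.018}
    - {"tx": 0, "ty": 0, "tz": 0, "ax": 0, "ay": 0, "az": 0, "claw": 0.018}

```text
t: 20.2
eef_pos: [568.5, 4.3, 87.0]
eef_rot: [-0.07, 0.998, 0.0, 0.0]
wrist_force: [-0.4, 0.3, 1.0]
width: 23.6
```

```bash
python3 ff.py s13
python3 - <<'E'
from h import *
c=np.load("wl.npy",allow_pickle=True).item();cv2.imwrite("pics/w13.png",cv2.resize(cv2.cvtColor(c["pixels"],cv2.COLOR_RGB2BGR)[100:240,160:350],None,fx=4,fy=4,interpolation=cv2.INTER_CUBIC))
E
```

```text
20.6 [568.35   4.26  87.01] [-0.07  1.    0.    0.  ] [ 0.35  0.31  1.03  0.02 -0.09 -0.01] 0.6368391096694751
```

View pics/w13.png

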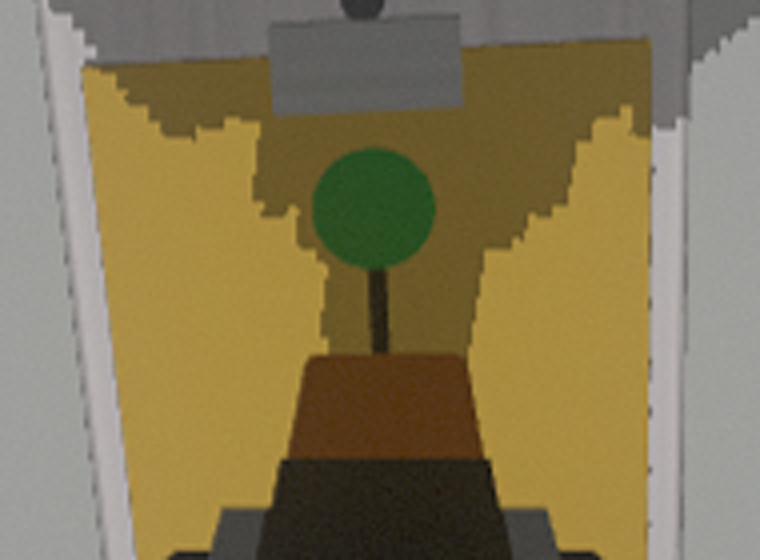

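View pics/s13.png

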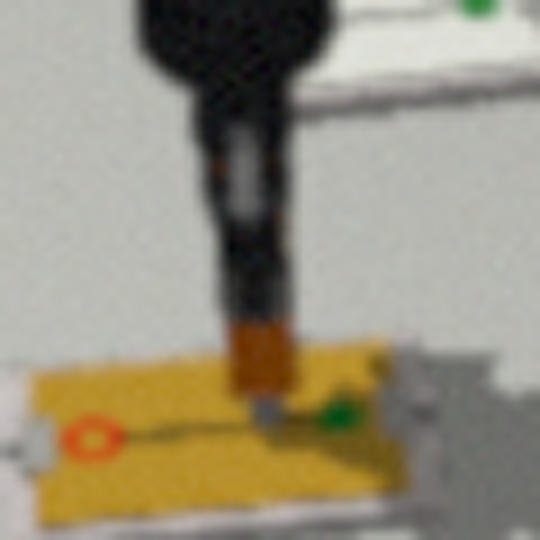

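Run:
```python
from h import *
np.set_printoptions(precision=1,suppress=True)
c=np.load("wl.npy",allow_pickle=True).item()
px=np.array([[374,208],[378,275],[380,345]])/4-0.5+[160,100]
w=ray(c,px,16);print(w)
d=w[-1]-w[0];print("yaw",np.degrees(np.arctan2(d[1],d[0])))
s=observe();print(s["eef_pos"],"edges", ray(c,np.array([[85,66],[650,38],[98,225],[651,240],[133,550],[648,550]])/4-.5+[160,100],16))
```

```text
[[539.   -1.8  16. ]
 [550.    0.4  16. ]
 [561.9   2.4  16. ]]
yaw 10.265228781530885
[568.3   4.3  87. ] edges [[522.8 -49.7  16. ]
 [506.4  37.1  16. ]
 [548.  -45.7  16. ]
 [538.   43.6  16. ]
 [605.1 -35.3  16. ]
 [592.7  54.   16. ]]
```

Tip on the line, 29 mm past the dot, force 2.4 N. Line yaw 10.3°; continuing.

play_rows:
  moves:
    - {"tx": -0.001, "ty": 0, "tz": 0, "ax": 0, "ay": 0, "az": 0, "claw": 0.018}
    - {"tx": -0.002, "ty": 0.0001, "tz": 0, "ax": 0, "ay": 0, "az": 0, "claw": 0.018}
    - {"tx": -0.002, "ty": 0.0001, "tz": 0, "ax": 0, "ay": 0, "az": 0, "claw": 0.018}
    - {"tx": -0.002, "ty": 0.0001, "tz": 0, "ax": 0, "ay": 0, "az": 0, "claw": 0.018}
    - {"tx": -0.002, "ty": 0, "tz": 0, "ax": 0, "ay": 0, "az": 0, "claw": 0.018}
    - {"tx": -0.002, "ty": 0.0001, "tz": 0, "ax": 0, "ay": 0, "az": 0, "claw": 0.018}
    - {"tx": -0.002, "ty": 0.0001, "tz": 0, "ax": 0, "ay": 0, "az": 0, "claw": 0.018}
    - {"tx": -0.002, "ty": 0.0001, "tz": 0, "ax": 0, "ay": 0, "az": 0, "claw": 0.018}
    - {"tx": -0.002, "ty": 0, "tz": 0, "ax": 0, "ay": 0, "az": 0, "claw": 0.018}
    - {"tx": -0.002, "ty": 0.0001, "tz": 0, "ax": 0, "ay": 0, "az": 0, "claw": 0.018}
    - {"tx": -0.002, "ty": 0.0001, "tz": 0, "ax": 0, "ay": 0, "az": 0, "claw": 0.018}
    - {"tx": -0.002, "ty": 0.0001, "tz": 0, "ax": 0, "ay": 0, "az": 0, "claw": 0.018}
    - {"tx": -0.002, "ty": 0, "tz": 0, "ax": 0, "ay": 0, "az": 0, "claw": 0.018}
    - {"tx": -0.002, "ty": 0.0001, "tz": 0, "ax": 0, "ay": 0, "az": 0, "claw": 0.018}
    - {"tx": -0.002, "ty": 0.0001, "tz": 0, "ax": 0, "ay": 0, "az": 0, "claw": 0.018}
    - {"tx": -0.002, "ty": 0.0001, "tz": 0, "ax": 0, "ay": 0, "az": 0, "claw": 0.018}
    - {"tx": -0.002, "ty": 0, "tz": 0, "ax": 0, "ay": 0, "az": 0, "claw": 0.018}
    - {"tx": -0.002, "ty": 0.0001, "tz": 0, "ax": 0, "ay": 0, "az": 0, "claw": 0.018}
    - {"tx": -0.001, "ty": 0.0001, "tz": 0, "ax": 0, "ay": 0, "az": 0, "claw": 0.018}
    - {"tx": 0, "ty": 0, "tz": 0, "ax": 0, "ay": 0, "az": 0, "claw": 0.018}

```text
t: 22.6
eef_pos: [604.0, 10.7, 87.0]
eef_rot: [-0.07, 0.998, 0.0, 0.0]
wrist_force: [-0.1, -0.1, 0.3]
width: 23.4
```

```bash
python3 ff.py s14
python3 - <<'E'
from h import *
c=np.load("wl.npy",allow_pickle=True).item();cv2.imwrite("pics/w14.png",cv2.resize(cv2.cvtColor(c["pixels"],cv2.COLOR_RGB2BGR)[60:240,160:350],None,fx=3,fy=3,interpolation=cv2.INTER_CUBIC))
E
```

```text
23.0 [603.87  10.7   87.05] [-0.07  1.    0.    0.  ] [ 0.41  0.03  0.9   0.03 -0.21  0.  ] 0.5460513134876402
```

View pics/w14.png

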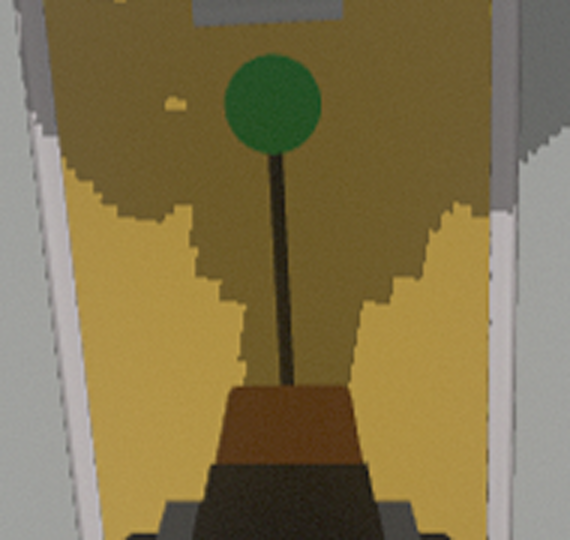

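View pics/s14.png

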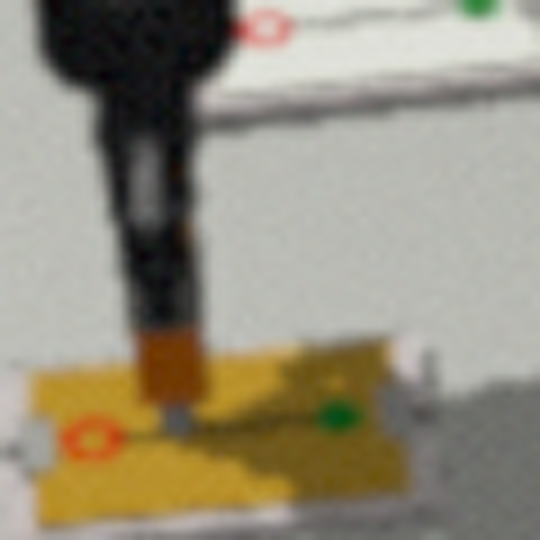

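Run:
```python
from h import *
np.set_printoptions(precision=1,suppress=True)
c=np.load("wl.npy",allow_pickle=True).item()
px=(np.array([[273,104],[276,160],[281.5,270],[287,382]])+.5)/3-0.5+[160,60]
w=ray(c,px,16);print(w)
d=w[-1]-w[0];print("yaw",np.degrees(np.arctan2(d[1],d[0])), "end",w[0]+100*d/np.linalg.norm(d))
for z in (30,):
  print("pen bottom edge centre", ray(c,(np.array([[233,387],[349,387]])+.5)/3-.5+[160,60],48))
for z in (0,):
  s=observe();p=s["eef_pos"];k=np.tan(np.arctan2(d[1],d[0]));print("lateral tip-line at TCP x",p[1]-(w[0][1]+k*(p[0]-w[0][0])))
```

```text
[[539.3  -1.6  16. ]
 [550.4   0.5  16. ]
 [573.3   4.8  16. ]
 [598.2   9.5  16. ]]
yaw 10.662167706652047 end [637.5  16.9  16. ]
pen bottom edge centre [[590.3  -1.9  48. ]
 [587.3  19.8  48. ]]
lateral tip-line at TCP x 0.15818572335367875
```

play_rows:
  moves:
    - {"tx": -0.001, "ty": 0, "tz": 0, "ax": 0, "ay": 0, "az": 0, "claw": 0.018}
    - {"tx": -0.002, "ty": 0.0001, "tz": 0, "ax": 0, "ay": 0, "az": 0, "claw": 0.018}
    - {"tx": -0.002, "ty": 0.0001, "tz": 0, "ax": 0, "ay": 0, "az": 0, "claw": 0.018}
    - {"tx": -0.002, "ty": 0.0001, "tz": 0, "ax": 0, "ay": 0, "az": 0, "claw": 0.018}
    - {"tx": -0.002, "ty": 0.0001, "tz": 0, "ax": 0, "ay": 0, "az": 0, "claw": 0.018}
    - {"tx": -0.002, "ty": 0.0001, "tz": 0, "ax": 0, "ay": 0, "az": 0, "claw": 0.018}
    - {"tx": -0.002, "ty": 0.0001, "tz": 0, "ax": 0, "ay": 0, "az": 0, "claw": 0.018}
    - {"tx": -0.002, "ty": 0.0001, "tz": 0, "ax": 0, "ay": 0, "az": 0, "claw": 0.018}
    - {"tx": -0.002, "ty": 0.0001, "tz": 0, "ax": 0, "ay": 0, "az": 0, "claw": 0.018}
    - {"tx": -0.002, "ty": 0.0001, "tz": 0, "ax": 0, "ay": 0, "az": 0, "claw": 0.018}
    - {"tx": -0.002, "ty": 0.0001, "tz": 0, "ax": 0, "ay": 0, "az": 0, "claw": 0.018}
    - {"tx": -0.002, "ty": 0.0001, "tz": 0, "ax": 0, "ay": 0, "az": 0, "claw": 0.018}
    - {"tx": -0.002, "ty": 0.0001, "tz": 0, "ax": 0, "ay": 0, "az": 0, "claw": 0.018}
    - {"tx": -0.002, "ty": 0.0001, "tz": 0, "ax": 0, "ay": 0, "az": 0, "claw": 0.018}
    - {"tx": -0.002, "ty": 0.0001, "tz": 0, "ax": 0, "ay": 0, "az": 0, "claw": 0.018}
    - {"tx": -0.002, "ty": 0.0001, "tz": 0, "ax": 0, "ay": 0, "az": 0, "claw": 0.018}
    - {"tx": -0.002, "ty": 0.0001, "tz": 0, "ax": 0, "ay": 0, "az": 0, "claw": 0.018}
    - {"tx": -0.001, "ty": 0.0001, "tz": 0, "ax": 0, "ay": 0, "az": 0, "claw": 0.018}
    - {"tx": -0.0007, "ty": 0, "tz": 0, "ax": 0, "ay": 0, "az": 0, "claw": 0.018}
    - {"tx": 0, "ty": 0, "tz": 0, "ax": 0, "ay": 0, "az": 0, "claw": 0.018}

```text
t: 25.0
eef_pos: [638.0, 17.2, 87.0]
eef_rot: [-0.07, 0.998, 0.0, 0.0]
wrist_force: [-0.5, 0.5, 1.3]
width: 23.8
```

```bash
python3 ff.py s15;python3 ff.py
python3 - <<'E'
from h import *
c=np.load("wl.npy",allow_pickle=True).item();cv2.imwrite("pics/w15.png",cv2.resize(cv2.cvtColor(c["pixels"],cv2.COLOR_RGB2BGR)[40:330,150:360],None,fx=2,fy=2,interpolation=cv2.INTER_CUBIC))
c=capture("side");cv2.imwrite("pics/s15b.png",cv2.resize(cv2.cvtColor(c["pixels"],cv2.COLOR_RGB2BGR)[130:230,180:280],None,fx=6,fy=6,interpolation=cv2.INTER_CUBIC))
E
```

```text
25.4 [637.85  17.17  86.95] [-0.07  1.    0.    0.  ] [-0.32  0.36  1.16 -0.01  0.11 -0.01] 0.1522154870788839
25.8 [637.83  17.18  86.95] [-0.07  1.    0.    0.  ] [-0.29  0.11  1.14  0.05 -0.01 -0.  ] 0.5794162635258079
```

View pics/w15.png

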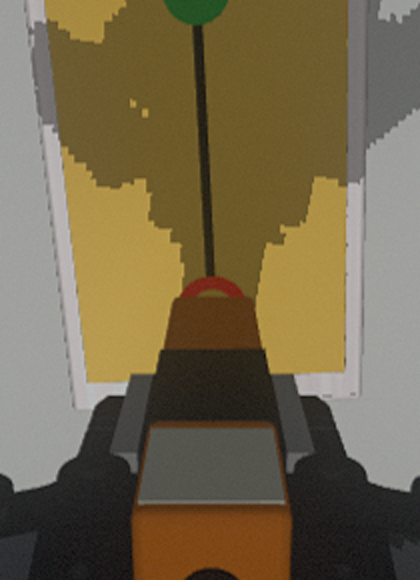

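View pics/s15b.png

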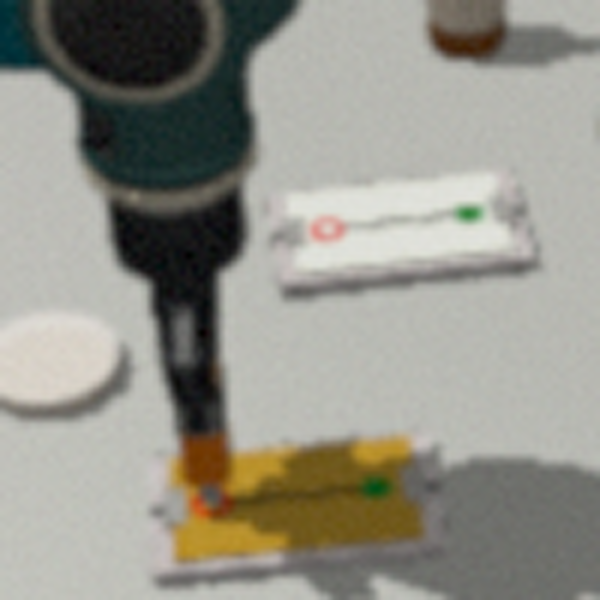

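Run:
```python
from h import *
c=np.load("wl.npy",allow_pickle=True).item()
w=ray(c,np.array([[211,277.]])/2-.25+[150,40],16)[0];print(w.round(1),(w+12*np.array([.983,.182,0])).round(1))
im=cv2.cvtColor(c["pixels"],cv2.COLOR_RGB2BGR)
c=capture("side");cv2.imwrite("pics/s16.png",cv2.resize(cv2.cvtColor(c["pixels"],cv2.COLOR_RGB2BGR)[190:230,195:250],None,fx=12,fy=12,interpolation=cv2.INTER_CUBIC))
```

```text
[626.  15.  16.] [637.8  17.2  16. ]
```

View pics/s16.png

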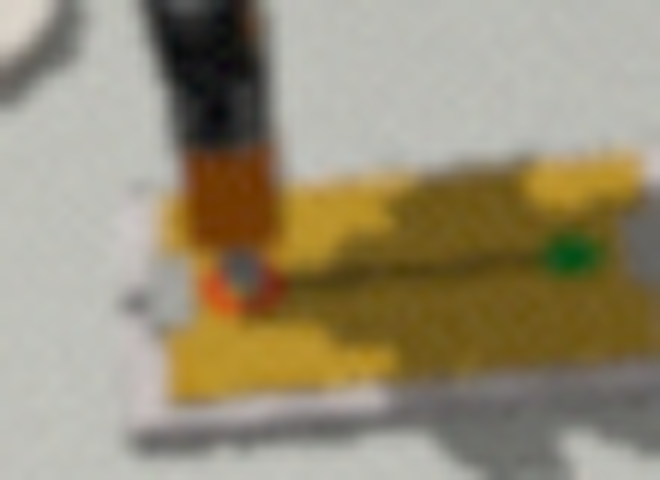

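Run:
```python
from h import *
c=capture("side")
for pit in (-3,0,3):
    a=np.radians(pit)
    for off in (0,):
        P=[];x0=np.array([638,17.2,12.])
        X=np.array([np.cos(.14),np.sin(.14),0]);Y=np.array([-np.sin(.14),np.cos(.14),0])
        ax=np.array([0,0,1])*np.cos(a)-X*np.sin(a)
        for h in (30,73):
            for sx in (-14,14): P.append(x0+ax*h+X*sx*np.cos(a)+Y*12)
        P.append(x0+[0,0,4])
        print(pit,((proj(c,P)-[195,190]+.5)*12).round(0).tolist())
g=c["pixels"][190:230,195:250].astype(int)
for r in (3,8,13,16,19): print(r,g[r,10:26,0].tolist())
s=observe();print(s['t'],s['eef_pos'],s['wrist_force'])
```

```text
-3 [[282.0, 248.0], [188.0, 254.0], [262.0, 142.0], [166.0, 148.0], [248.0, 286.0]]
0 [[287.0, 248.0], [193.0, 254.0], [275.0, 141.0], [179.0, 147.0], [248.0, 286.0]]
3 [[293.0, 248.0], [198.0, 253.0], [288.0, 141.0], [192.0, 146.0], [248.0, 286.0]]
3 [186, 169, 117, 51, 15, 20, 23, 18, 13, 26, 50, 87, 134, 182, 191, 184]
8 [189, 189, 187, 160, 92, 51, 35, 15, 26, 42, 56, 61, 117, 181, 190, 186]
13 [188, 190, 188, 184, 160, 122, 103, 100, 102, 102, 106, 113, 124, 152, 184, 190]
16 [191, 186, 187, 187, 174, 145, 119, 112, 113, 114, 114, 111, 116, 143, 180, 185]
19 [200, 202, 192, 190, 178, 153, 124, 112, 115, 111, 112, 114, 125, 148, 176, 183]
25.95 [637.83930783  17.13508202  86.95137911] [-0.49713765  0.64636829  0.55117174]
```

Run:
```python
from h import *
np.set_printoptions(precision=2,suppress=True)
def edges(row,c0,c1):
    seg=row[c0:c1]; mid=len(seg)//2; ins=np.median(seg[mid-2:mid+2]); 
    L=np.median(seg[:3]);Rr=np.median(seg[-3:])
    hl=(L+ins)/2;hr=(Rr+ins)/2
    i=mid
    while seg[i]<hl:i-=1
    l=i+(seg[i]-hl)/(seg[i]-seg[i+1])
    j=mid
    while seg[j]<hr:j+=1
    r=j-(seg[j]-hr)/(seg[j]-seg[j-1])
    return c0+l,c0+r
def run(G,rows,c0,c1,T):
    out=[]
    for r in rows:
        l,rr=edges(G[r],c0,c1);out.append((r,l,rr,(l+rr)/2))
    out=np.array(out)
    return out
c=np.load("side6.npy",allow_pickle=True).item()
G=c["pixels"].astype(float)[:,:,2]  # blue: orange dark
o=run(G,range(180,197),233,250,None);print(o)
def pred(c,base,pit,psi=.14):
    a=np.radians(pit);X=np.array([np.cos(psi),np.sin(psi),0]);Y=np.array([-np.sin(psi),np.cos(psi),0]);ax=np.array([0,0,1])*np.cos(a)-X*np.sin(a);Xp=X*np.cos(a)+np.array([0,0,1])*np.sin(a)
    # silhouette: left = +x ; centre of extreme corners per height -> slope
    res=[]
    for h in (30,70):
        u=proj(c,[base+ax*h+Xp*sx+Y*sy for sx in(-14,14) for sy in (-12,12)])
        res.append((u[:,0].min(),u[:,0].max(),u[:,1].mean()))
    res=np.array(res);return (res[0,:2]-res[1,:2])/(res[0,2]-res[1,2])
print("obs slope L,R",np.polyfit(o[:,0],o[:,1],1)[0],np.polyfit(o[:,0],o[:,2],1)[0])
for p in (-2,0,2,4): print(p,pred(c,np.array([541,1,70.]),p))
```

```text
[[180.   236.44 244.51 240.47]
 [181.   236.63 244.49 240.56]
 [182.   236.71 244.54 240.63]
 [183.   236.74 244.58 240.66]
 [184.   236.74 244.68 240.71]
 [185.   236.81 244.72 240.77]
 [186.   236.81 244.77 240.79]
 [187.   236.8  244.94 240.87]
 [188.   236.96 244.81 240.89]
 [189.   237.23 244.66 240.95]
 [190.   237.38 244.59 240.99]
 [191.   237.45 244.69 241.07]
 [192.   237.47 244.68 241.08]
 [193.   237.55 244.7  241.12]
 [194.   237.71 244.71 241.21]
 [195.   237.73 244.72 241.22]
 [196.   238.03 244.24 241.14]]
obs slope L,R 0.09043097113158362 0.0007301350812602145
-2 [0.11 0.1 ]
0 [0.07 0.05]
2 [0.02 0.  ]
4 [-0.03 -0.04]
```

```bash
python3 -c "
from workcell import *
s=observe();print(s['t'],s['eef_pos'],s['wrist_force'],s['width']);print(hand_in())"
```

```text
25.95 [637.83930783  17.13508202  86.95137911] [-0.49713765  0.64636829  0.55117174] 23.406237555363884
the job is handed in; nothing more can be done
None
```

I drew the orange pen out of the cradle and set it upright on the green dot. I then slid it along the black line to the red ring without lifting and handed in at about 26 s with the pen still held there. The hand-in gave no verdict.

**Last checks:**
- **Position:** the side view shows the tip centred in the red ring. The wrist camera puts the ring centre at (637.8, 17.2) mm and the tool stands at (637.8, 17.1).
- **Press:** the averaged spring force was about 2.5 N, roughly 4.2 mm in (half way is 4 mm). I inferred this from noisy wrist readings, about 0.5 N each; at the green dot one average read about 2.8 N (about 5 mm), so I raised the pen 0.3 mm before sliding.
- **Upright:** edge fits in the side and wrist pictures, both taken before touchdown, gave about 0.2 to 0.4° of lean. The networks' pen points suggested about 2.5°, which is within their error. A rough look on the ring was mixed, with one part hinting at 2 to 3°.
- **Line:** the tip was within about 0.5 mm of the black line at both stops along the way.
- **Surroundings:** I saw nothing else moved in the pictures. I did not check the rest of the bench with a separate picture at the end.

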